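# Load the gauge tray and step it under the pointer

### The job

Press each aluminium gauge that is here into its matching cutout in the foam of the x-y table's tray, fully home. Then, by the tray's knob, bring the ring on each loaded gauge in turn under the fixed pointer, so that the pointer stands within the ring, and pause there for two seconds: first the straight bar, then the L-shaped angle, the tee and the U-shaped channel, leaving out any that is not here. Finally push the tray back to its right-hand stop and let go; do not bump the pointer, and leave the timer, the cup and the small bottle alone.

Things in the scene. Friction and masses are not known exactly. Their poses are not given: they have to be found in the camera images.
- bar: Straight bar gauge, 80 mm (x) by 20 mm (y). Grip point: centre, closing along y. Aluminium, 28 thick, 0.13 kg, flat on the worktop at start; may be absent. Origin on the underside at the grip point, z up; axes as its pocket point's when seated. Black ring (10 inside, 13 outside) on top at the centre.
- angle: L-shaped gauge (mm): long limb x -10..10, y -33..37; short limb x 10..38, y 17..37. Grip point: on the long limb, closing along x. Aluminium, 28 thick, 0.13 kg, flat on the worktop at start; may be absent. Origin on the underside at the grip point, z up; axes as its pocket point's when seated. Black ring (10 inside, 13 outside) on top of the short limb.
- tee: T-shaped gauge (mm): stem x -18..14, y -10..10; head x 14..32, y -31..31. Grip point: on the stem, closing along y. Aluminium, 28 thick, 0.13 kg, flat on the worktop at start; may be absent. Origin on the underside at the grip point, z up; axes as its pocket point's when seated. Black ring (10 inside, 13 outside) on top of the head.
- channel: U-shaped gauge (mm): web x -35..35, y -10..10; limbs y -34..-10, x 15..35 and -35..-15. Grip point: middle of the web, closing along y. Aluminium, 28 thick, 0.13 kg, flat on the worktop at start; may be absent. Origin on the underside at the grip point, z up; axes as its pocket point's when seated. Black ring (10 inside, 13 outside) on top at mid web.
- bar_mark (a point): Centre of the ring on the upper face of the straight bar gauge; at x, y = 0, 0 mm, z = 28 mm in the gauge's frame.
- angle_mark (a point): Centre of the ring on the upper face of the angle gauge; at x, y = 28, 27 mm, z = 28 mm in the gauge's frame.
- tee_mark (a point): Centre of the ring on the upper face of the tee gauge; at x, y = 23, 0 mm, z = 28 mm in the gauge's frame.
- channel_mark (a point): Centre of the ring on the upper face of the channel gauge; at x, y = 0, 0 mm, z = 28 mm in the gauge's frame.
- bar_pocket (a point): Leftmost cutout in the tray's foam, for the straight bar gauge: point on its floor where the seated gauge's origin lies, same axes, moves with the tray. Gauge's outline + 2 mm play, 3 mm bevel, 14 mm deep; foam top 52 mm over the worktop. Two springy lips below the mouth, either side of the grip point, hold the gauge up until it is pushed down there with about 5 to 8 N.
- angle_pocket (a point): Front right cutout in the tray's foam, for the angle gauge: point on its floor where the seated gauge's origin lies, same axes, moves with the tray. Gauge's outline + 2 mm play, 3 mm bevel, 14 mm deep; foam top 52 mm over the worktop. Two springy lips below the mouth, either side of the grip point, hold the gauge up until it is pushed down there with about 5 to 8 N.
- tee_pocket (a point): Back right cutout in the tray's foam, for the tee gauge: point on its floor where the seated gauge's origin lies, same axes, moves with the tray. Gauge's outline + 2 mm play, 3 mm bevel, 14 mm deep; foam top 52 mm over the worktop. Two springy lips below the mouth, either side of the grip point, hold the gauge up until it is pushed down there with about 5 to 8 N.
- channel_pocket (a point): Middle cutout in the tray's foam, for the channel gauge: point on its floor where the seated gauge's origin lies, same axes, moves with the tray. Gauge's outline + 2 mm play, 3 mm bevel, 14 mm deep; foam top 52 mm over the worktop. Two springy lips below the mouth, either side of the grip point, hold the gauge up until it is pushed down there with about 5 to 8 N.
- tray_knob (a point): Top centre of the dark upright knob post at the front edge of the tray, by which the tray is moved: 20 mm diameter, round, 66 mm long, its top 104 mm above the worktop. Grip it from above near its top and lead it level; the pulled tray stays where it is left.
- saddle (a joint): Left-right slide of the tray (m): 0 = at the right-hand stop (loading place, seen from the robot), growing as the tray goes to the left along the base's y, up to 0.240. Friction about 4 N.
- tray (a joint): Front-back slide of the tray (m) along the base's x: 0 = middle, positive = away from the robot, -0.035 to 0.055. Friction about 4 N.
- pointer_tip (a point): Tip of the fixed downward pointer on its bracket arm, which comes from a post behind; 75 mm above the worktop, 9 mm above the upper faces of seated gauges; its arm is 101 mm high. A gauge not pushed home could strike it.
- xy_base: Fixed grey base of the x-y table, on the worktop, 100 mm by 354 mm, 8 mm thick. The origin lies on its underside, 15 mm to the right of the middle of its length; x points along the front-back slide (away from the robot), y along the left-right slide (to the left).
- timer: Lab timer standing on its edge, 62 x 20 x 56 mm high, a bystander at the left; origin under its centre.
- sample_cup: Lidded sample cup, 62 mm diameter, 69 mm high, a bystander at the right; origin under its centre.
- small_bottle: Small white bottle, 38 mm diameter, 75 mm high, a bystander at the right; origin under its centre.
- pointer: The fixed steel pointer with its arm (9 mm rod, 125 mm long, running from the tip away from the robot); origin at its tip.
Mind the look-alikes: they are no part of the job. What is shaped like the tee but blue or purple is not meant.

How it is judged:
By the outcome, as a careful person would: the job done as asked, in the order asked, and still so for the second after the job is handed in, with the robot touching nothing.
Of bar, angle, tee, channel only 3 to 4 are there at a start; the rules pass over those that are not, and their reading is None.
At some moment in a run one of bar, angle, tee, channel may be knocked a few centimetres aside while the robot is not near it.
Once in a run the grip may slacken for a moment while it holds something.
It also fails if it takes over 210 s, if anything falls off the work surface, if the arm or the gripper's body presses on something with over 40 N, if the wrist force passes 120 N, or if a joint passes its speed limit or range.

### The arm

A 6-joint arm with a two-finger parallel gripper is mounted at the origin on a cart in front of the work surface, level with it; the furniture and walls round the work are solid. World frame = base frame: x ahead of the robot, y to its left, z up, the work surface at z = 0. Lengths are in m, angles in degrees, forces in N, time in s.
With the tool pointing down it reaches from about 0.375 to 0.9 m from the base axis. Payload 3.1 kg.
Tool frame: the origin (TCP) lies on the centre line of the jaws, within the pads' length; the fingertips stand 14 mm ahead of it and the grasp point (between the pads) lies 5 mm behind it (bot.tips_ahead is the distance from the TCP to the fingertips, in m); z points along the fingers, y is the line along which they close (so a half turn about z gives the same grasp; the last joint's range is limited). The gripper opens to 87 mm and grips with 3 to 60 N. Pads are 19 mm wide; open, the fingers measure 117 mm over their backs; the gripper's body (75 mm by 190 mm) begins 51 mm behind the grasp point.
Start: joints at [-74.57, 30.224, 82.088, -0, 67.689, -10.227], TCP at [0.271, -0.563, 0.237] pointing down, gripper open.
Joint ranges: [-176.69, 176.69], [-43.24, 126.21], [12.49, 139.97], [-82, 262], [0, 151.66], [-163.58, 163.58]. Speed limits (degrees/s): [159.86, 159.86, 180, 180, 180, 180].

### API

Orientations are given as a 3x3 rotation matrix whose columns are the frame's x, y, z axes.
In Python, from rig import bot gives the robot as it stands.
- The arm moves only by the tool play_rows, never from a script. Its argument "moves" is a list that holds one entry, the list of rows, each a list of 6 numbers: the shift along the tool's x, y, z in mm, then the turn, a rotation vector about the tool's x, y, z in rad. A call has 1 to 5 rows; each row shifts and turns the commanded pose from where the row before left it, along the tool's axes as they then stand; what a row does not reach is not made up. A row lasts 1/10 s, in which the tool goes at most 50 mm and 8.59 degrees, less where a joint would pass 70% of its speed; a pose out of reach is approached as far as the arm can. A call with a gripper value outside its range is refused whole. "fingers" is the opening, from -1 (shut) to 1 (fully open), set as the call begins (left out, the last holds). The fingers move at their own pace and stop on an object; the grip force is fixed at half the most. Time passes only in rows, so rows that do not move let the fingers close. It gives the time, the measured TCP pose, the force, the opening and the grip force at its end, in the units of the state.
- bot.read_state(): the state, without advancing time (a new reading comes with each control period).
- bot.capture(name): name is "side" or "top"; returns a dict with "image" (400x640x3 uint8, blue, green, red), "fx", "fy", "cx", "cy" (pixels), "R" (3x3) and "t" (3): a world point X has camera coordinates R X + t. Camera axes: x right, y down, z forward; pixel columns grow to the right and rows downward; lengths in m; the calibration is good to about 2 mm. A picture is of the moment at which its call begins. There is no depth.
- bot.hand_in(): hands the job in; it is judged then, once.
Trained networks look in a picture, given as the dict that the camera call returned (one of the last four; its "shot" number tells which), for a name from the list of things; names that differ only in an ending like _2 or _b are one class to them, and where a whole thing is asked for, a point or a joint stands for the part that bears it (a point fixed in the world has none). Each returns a list of dicts, best first, with "confidence" (0 to 1); they miss things now and then, are a little off and sometimes report something else, mostly with a low value. They report only what shows in the picture. A call takes as long as a camera call. They do not tell look-alikes from the thing itself.
- bot.search_frame(picture, query): "centre" ([column, row] in pixels, amid what is visible of it).
- bot.silhouettes(picture, query): "pixels" (400x640 bool, what is visible of it) and "centre" ([column, row] in pixels, amid what is visible of it).
- bot.pinpoint(picture, query): "centre" ([column, row] in pixels: a listed point, or the origin of a listed thing).
The state is a dict: "time_s": time; "joint_positions": joint angles; "qvel": joint speeds; "tau": joint torques, N m; "position": TCP position; "tcp_rot": TCP orientation; "force": force on the tool from outside, world axes, zero at the start; "moment": the same for the moment, N m; "opening": opening from 0.0 (shut) to 1.0 (fully open); "grasp_force": force on a finger pad.
Only numpy, scipy, OpenCV 4.12 (cv2) and the standard library are available. Lean on these libraries where they do the work, as an engineer would, in place of code of your own. Each camera call takes 0.05 s, during which the arm holds its last target. There are 200 camera calls.

## Working session

There is one attempt and no reset: what is moved stays moved. The work goes in short steps, Python scripts to look and compute and a tool call to move; the robot and the scene stay as the last step left them, time stands still between calls to the robot, and variables do not carry over. Pictures are saved under pics/ and viewed, at most 14 in all, crops included, and the job is handed in when it is done.

Besides the shell and the picture viewer there is one more tool, called after "Emit:" as name(argument=value, ...), one argument or row to a line, values as JSON. play_rows: Moves the arm, as the interface text tells. Its arguments: {"type":"object","properties":{"moves":{"type":"array","items":{"type":"array","items":{"type":"array","items":{"type":"number"}}}},"fingers":{"type":"number"}},"required":["moves"]}

```bash
mkdir -p pics
cat > h.py <<'E'
import numpy as np, cv2
from rig import bot
def ray(p,uv,z):
    R=np.array(p["R"]);t=np.array(p["t"])
    d=R.T@np.array([(uv[0]-p["cx"])/p["fx"],(uv[1]-p["cy"])/p["fy"],1]);c=-R.T@t
    return c+d*(z-c[2])/d[2]
def proj(p,X):
    c=np.array(p["R"])@np.array(X)+np.array(p["t"]);return np.array([c[0]/c[2]*p["fx"]+p["cx"],c[1]/c[2]*p["fy"]+p["cy"]])
def tri(ps,uvs):
    A=[];b=[]
    for p,uv in zip(ps,uvs):
        R=np.array(p["R"]);t=np.array(p["t"])
        for k,(f,c) in enumerate((("fx","cx"),("fy","cy"))):
            a=(uv[k]-p[c])/p[f];A.append(R[k]-a*R[2]);b.append(a*t[2]-t[k])
    return np.linalg.lstsq(np.array(A),np.array(b),rcond=None)[0]
E
python3 - <<'E'
from h import *
np.set_printoptions(precision=4,suppress=True)
T=bot.capture("top");S=bot.capture("side")
cv2.imwrite("pics/t0.png",T["image"]);cv2.imwrite("pics/s0.png",S["image"])
for p in(T,S):print(-np.array(p["R"]).T@p["t"],p["fx"])
Z=dict(bar=0,angle=0,tee=0,channel=0,bar_mark=.028,angle_mark=.028,tee_mark=.028,channel_mark=.028,bar_pocket=.038,angle_pocket=.038,tee_pocket=.038,channel_pocket=.038,tray_knob=.104,pointer_tip=.075)
for n,z in Z.items():
    for nm,p in(("T",T),("S",S)):
        for r in bot.pinpoint(p,n)[:3]: print(n,nm,round(r["confidence"],2),np.array(r["centre"]),ray(p,r["centre"],z)[:2])
E
```

```text
[0.2642 0.0143 1.1393] 402.18328886429464
[-0.9398 -0.0735  0.7923] 466.34828273042876
bar T 0.69 [304.2 200.2] [0.4434 0.0754]
angle T 0.87 [236.5 196.4] [0.4566 0.2708]
angle S 0.53 [393.8 239.2] [ 0.3384 -0.2092]
angle S 0.52 [247.1 217.1] [0.4584 0.2899]
tee T 0.63 [346.4 196.5] [ 0.4527 -0.0457]
tee T 0.59 [270.6 191. ] [0.4713 0.1724]
tee T 0.56 [193.  258.1] [0.2817 0.3895]
tee S 0.72 [205.8 245.4] [0.2722 0.3813]
tee S 0.66 [281.  218.7] [0.4529 0.1702]
tee S 0.4 [347.  220.4] [ 0.4522 -0.0577]
bar_mark T 0.8 [308.9 202.6] [0.432  0.0608]
angle_mark T 0.67 [216.8 204.4] [0.4298 0.3194]
angle_mark T 0.55 [444.1 195.9] [ 0.4467 -0.3161]
angle_mark S 0.78 [238.2 214.5] [0.4254 0.3111]
tee_mark T 0.69 [342.2 184.5] [ 0.4824 -0.0331]
tee_mark T 0.63 [187.7 248.4] [0.3079 0.3962]
tee_mark T 0.57 [261.9 197. ] [0.4494 0.1928]
tee_mark S 0.59 [345.8 209.6] [ 0.478  -0.0527]
tee_mark S 0.57 [205.2 231. ] [0.3127 0.3917]
tee_mark S 0.56 [268.8 210.4] [0.4594 0.2121]
bar_pocket T 0.56 [393.  169.3] [ 0.5221 -0.1754]
bar_pocket S 0.72 [381.  203.2] [ 0.5125 -0.1746]
angle_pocket T 0.89 [443.3 197.7] [ 0.4401 -0.3107]
angle_pocket T 0.16 [366.3 148.5] [ 0.5832 -0.1025]
angle_pocket S 0.96 [417.7 212.5] [ 0.4506 -0.2945]
tee_pocket T 0.63 [444.7 169.8] [ 0.5188 -0.3191]
tee_pocket S 0.75 [419.4 200.4] [ 0.5404 -0.3107]
tee_pocket S 0.47 [362.1 184.4] [ 0.6635 -0.1102]
channel_pocket T 0.64 [415.2 173.4] [ 0.5096 -0.2367]
channel_pocket S 0.87 [397.1 203. ] [ 0.5167 -0.2308]
tray_knob T 0.92 [425.6 204.9] [ 0.4112 -0.2446]
tray_knob S 0.64 [404.1 199.3] [ 0.4163 -0.2415]
tray_knob S 0.34 [383.4 202.1] [ 0.3934 -0.1738]
pointer_tip T 0.56 [366.5 149.6] [ 0.5694 -0.0991]
pointer_tip S 0.6 [363.8 185.7] [ 0.5742 -0.1144]
```

View pics/t0.png

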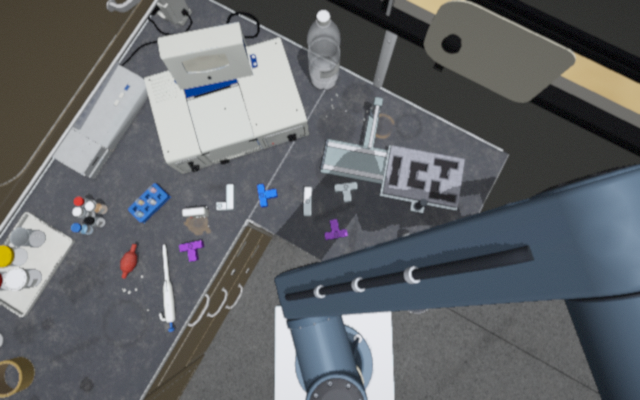

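View pics/s0.png

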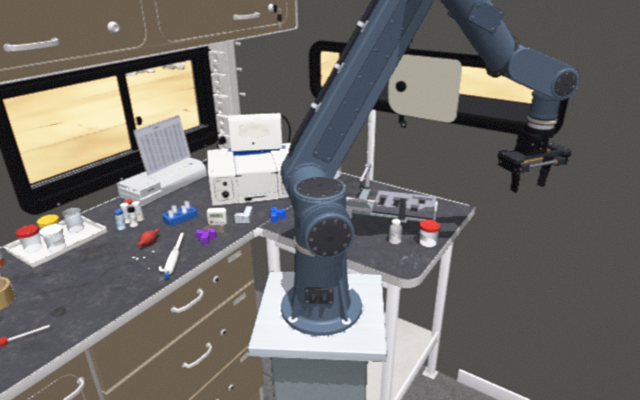

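```bash
cat >> h.py <<'E'
from scipy.optimize import minimize
P=dict(bar=[(-40,-10),(40,-10),(40,10),(-40,10)],
 angle=[(-10,-33),(10,-33),(10,17),(38,17),(38,37),(-10,37)],
 tee=[(-18,-10),(14,-10),(14,-31),(32,-31),(32,31),(14,31),(14,10),(-18,10)],
 channel=[(-35,10),(35,10),(35,-34),(15,-34),(15,-10),(-15,-10),(-15,-34),(-35,-34)])
def place(n,q,z):
    c,s=np.cos(q[2]),np.sin(q[2]);a=np.array(P[n])/1000
    return np.c_[a@np.array([[c,s],[-s,c]])+q[:2],np.full(len(a),z)]
def mask(p,n,q,zs,sh=(400,640)):
    m=np.zeros(sh,np.uint8)
    # 4x supersample
    M=np.zeros((sh[0]*4,sh[1]*4),np.uint8)
    for z in zs:
        uv=np.array([proj(p,X) for X in place(n,q,z)])
        cv2.fillPoly(M,[np.round((uv+.5)*4*16-8).astype(np.int32)],255,shift=4)
    return cv2.resize(M,(sh[1],sh[0]),interpolation=cv2.INTER_AREA)/255.
def fit(p,n,pix,xy,zs,yaws=None):
    pix=pix.astype(float);best=None
    f=lambda v:1-np.minimum(m:=mask(p,n,(v[0]/1000,v[1]/1000,v[2]/50),zs),pix).sum()/np.maximum(m,pix).sum()
    yaws=np.radians(np.arange(-180,180,30)) if yaws is None else yaws
    c=sorted((f((xy[0]*1000,xy[1]*1000,y*50)),y) for y in yaws)[:3]
    for _,y in c:
        x0=np.array([xy[0]*1000,xy[1]*1000,y*50])
        r=minimize(f,x0,method="Nelder-Mead",options=dict(initial_simplex=np.vstack([x0]+[x0+d for d in np.diag([8,8,8])]),maxiter=120,xatol=.1,fatol=1e-3))
        if best is None or r.fun<best.fun: best=r
    v=best.x;return v[0]/1000,v[1]/1000,np.degrees(v[2]/50),1-best.fun
E
cat > m.py <<'E'
from h import *
np.set_printoptions(precision=4,suppress=True)
T=bot.capture("top");S=bot.capture("side")
np.save("/tmp/T.npy",T,allow_pickle=True)
for n in("bar","angle","tee","channel"):
    for nm,p in(("T",T),("S",S)):
        for r in bot.silhouettes(p,n)[:5]:
            w=ray(p,r["centre"],.014);print(n,nm,round(r["confidence"],2),np.array(r["centre"]),w[:2],r["pixels"].sum(), p["image"][r["pixels"]].mean(0), end=" ")
            if r["confidence"]>.3 and nm=="T": print(np.array(fit(p,n,r["pixels"],w[:2],(0,.01,.02,.028))),end="")
            print()
E
python3 m.py
python3 - <<'E'
from h import *
T=np.load("/tmp/T.npy",allow_pickle=True).item()
def rect(z,x0,x1,y0,y1,k):
    # rows: x descending, cols y descending
    w=[(x1,y1),(x1,y0),(x0,y0),(x0,y1)]
    src=np.float32([proj(T,(*a,z)) for a in w]);W=(y1-y0)*1000*k;H=(x1-x0)*1000*k
    M=cv2.getPerspectiveTransform(src,np.float32([(0,0),(W,0),(W,H),(0,H)]))
    return cv2.warpPerspective(T["image"],M,(int(W),int(H)),flags=cv2.INTER_CUBIC)
cv2.imwrite("pics/r_tray.png",rect(.052,.38,.60,-.40,-.13,2.9))
cv2.imwrite("pics/r_g.png",rect(.028,.26,.60,-.13,.40,1.5))
E
```

```text
bar T 0.74 [304.9 199.5] [0.4431 0.0727] 218 [191.1606 186.5459 181.0917] [   0.4372    0.0653 -181.0889    0.9102]
angle T 0.68 [231.4 202.9] [0.4357 0.2817] 361 [189.0665 184.9335 179.8864] [ 0.4513  0.2847 90.7195  0.8913]
angle S 0.7 [244.3 215.6] [0.4436 0.2953] 207 [197.7778 191.7101 186.1787] 
tee T 0.81 [193.3 250.2] [0.3033 0.385 ] 298 [179.698   77.1812 140.557 ] [ 0.2919  0.3867 11.4611  0.9257]
tee T 0.68 [334.2 233.5] [ 0.3461 -0.0089] 221 [150.4977  67.2127 115.9729] [  0.3437  -0.0001 -52.6677   0.7158]
tee T 0.67 [262.9 193. ] [0.4632 0.1924] 268 [210.9179 121.7276  54.6157] [   0.4677    0.1934 -141.883     0.7409]
tee T 0.56 [347.  192.3] [ 0.4625 -0.0469] 235 [166.3702 161.2553 153.0043] [ 0.4531 -0.045   6.3468  0.8353]
tee S 0.62 [277.7 212.3] [0.4727 0.184 ] 181 [195.0552  94.3536  50.5083] 
tee S 0.53 [204.8 237.7] [0.295  0.3895] 215 [173.8698  64.307  128.1209] 
channel T 0.45 [308.4 203.4] [0.4319 0.0628] 221 [189.5385 184.9231 179.4344] [ 0.4373  0.0657 -0.436   0.5438]
```

View pics/r_tray.png

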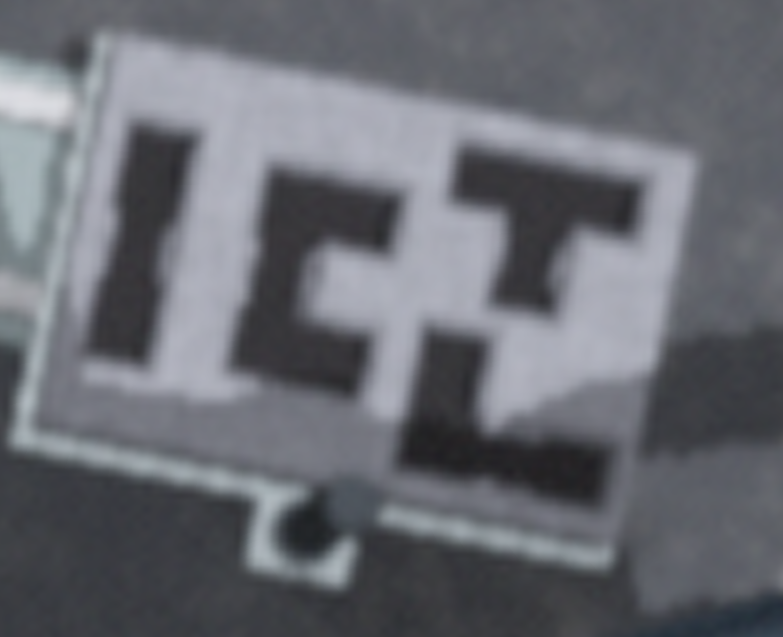

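View pics/r_g.png

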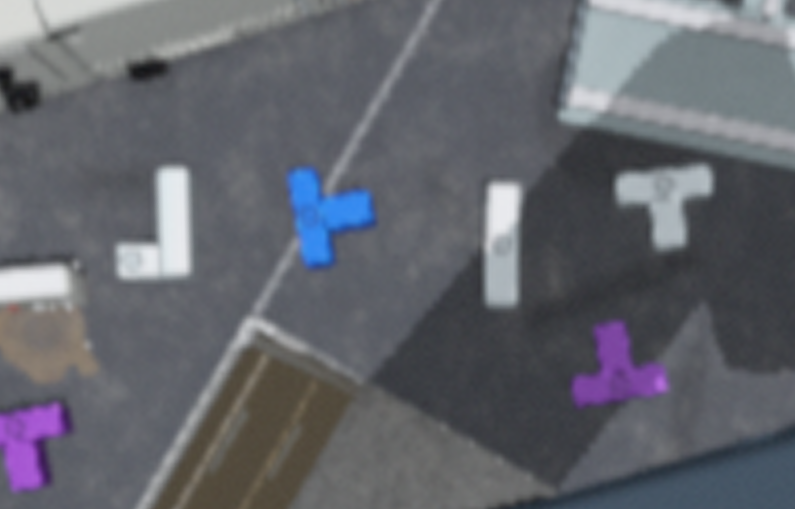

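```bash
cat > pk.py <<'E'
from h import *
np.set_printoptions(precision=4,suppress=True)
T=np.load("/tmp/T.npy",allow_pickle=True).item()
z=.050;x0,x1,y0,y1,k=.38,.60,-.40,-.13,2000
w=[(x1,y1),(x1,y0),(x0,y0),(x0,y1)]
W,H=int((y1-y0)*k),int((x1-x0)*k)
M=cv2.getPerspectiveTransform(np.float32([proj(T,(*a,z)) for a in w]),np.float32([(0,0),(W,0),(W,H),(0,H)]))
g=cv2.cvtColor(cv2.warpPerspective(T["image"],M,(W,H),flags=cv2.INTER_CUBIC),cv2.COLOR_BGR2GRAY).astype(float)
D=np.clip((100-g)/40,0,1)
def m(n,v,off):
    a=place(n,(v[0]/1000,v[1]/1000,v[2]/50),0)[:,:2]
    uv=np.c_[(y1-a[:,1])*k,(x1-a[:,0])*k];q=np.round(uv*16).astype(np.int32)
    I=np.zeros((H,W),np.uint8);cv2.fillPoly(I,[q],255,shift=4);cv2.polylines(I,[q],True,255,off*4,shift=4)
    return cv2.GaussianBlur(I/255.,(0,0),2)
for n,xy in dict(bar=(.517,-.176),channel=(.513,-.233),tee=(.527,-.315),angle=(.444,-.303)).items():
    for off in (1,2,3):
        x=np.array([xy[0]*1000,xy[1]*1000,np.radians(-11.7)*50])
        def f(v):
            I=m(n,v,off);near=cv2.dilate((I>.3).astype(np.uint8),np.ones((13,13)))>0
            d=D*near
            return 1-np.minimum(I,d).sum()/np.maximum(I,d).sum()
        r=minimize(f,x,method="Nelder-Mead",options=dict(initial_simplex=np.vstack([x]+[x+d for d in np.diag([6,6,3])])))
        print(n,off,r.x[:2],np.degrees(r.x[2]/50),1-r.fun)
s=bot.read_state();print(s["position"],s["joint_positions"]);print(np.array(s["tcp_rot"]),s["force"],s["opening"])
E
python3 pk.py
```

```text
bar 1 [ 516.218  -178.6867] -12.592434986249238 0.7711238215674939
bar 2 [ 514.4927 -177.3301] -11.602991167097809 0.6926865524439133
bar 3 [ 518.7578 -179.665 ] -12.96433631794891 0.6271085321855395
channel 1 [ 505.0947 -227.7807] -11.532272570731221 0.7996334799224406
channel 2 [ 504.839  -227.2439] -12.412294747837496 0.7238785768178223
channel 3 [ 505.2846 -225.5336] -11.981014888405932 0.6605957877371686
tee 1 [ 512.3074 -314.5138] -10.770519647050214 0.756537812639023
tee 2 [ 512.7693 -314.3342] -10.219530503713422 0.6789986079761754
tee 3 [ 510.6213 -314.5894] -7.669516823475942 0.6146613821665295
angle 1 [ 442.1214 -306.803 ] -10.621099996717819 0.8783731356413462
angle 2 [ 442.6418 -306.8944] -11.33575999308367 0.8277463406382415
angle 3 [ 442.306  -306.9526] -10.062439083439838 0.7530664684479104
[ 0.2706 -0.5634  0.2366] [-74.5697  30.2241  82.086    0.0008  67.6896 -10.2291]
[[ 0.9014  0.433   0.    ]
 [ 0.433  -0.9014 -0.    ]
 [ 0.      0.     -1.    ]] [-0.4293  0.4089  0.1848] 1.0038663377448356
```

```bash
cat > plan.py <<'E'
import sys,json
from h import *
# args: waypoint groups x y z yaw n  (mm, deg, rows)
def pose():
    s=bot.read_state();R=np.array(s["tcp_rot"])
    return s,np.array(s["position"])*1000,np.degrees(np.arctan2(R[1,0],R[0,0])),R
if __name__=="__main__":
    s,p,y,R=pose()
    print("t",round(s["time_s"],2),"p",np.round(p,1),"yaw",round(y,2),"tilt",np.round(R[:2,2],4),"F",np.round(s["force"],1),"open",round(s["opening"],3),"gf",round(s["grasp_force"],1),"q6",round(s["joint_positions"][5],1))
    a=list(map(float,sys.argv[1:]))
    cur=p.copy();cy=y
    for i in range(0,len(a),5):
        tgt=np.array(a[i:i+3]);ty=a[i+3];n=int(a[i+4]);rows=[]
        while n>0:
            d=(tgt-cur)/n;c,q=np.cos(np.radians(cy)),np.sin(np.radians(cy))
            sh=np.round([d[0]*c+d[1]*q,d[0]*q-d[1]*c,-d[2]],1);dy=round(np.radians(-(ty-cy)/n),3)
            cur=cur+np.array([sh[0]*c+sh[1]*q,sh[0]*q-sh[1]*c,-sh[2]]);cy-=np.degrees(dy)
            rows.append([float(v) for v in sh]+[0,0,float(dy)]);n-=1
        for j in range(0,len(rows),5): print(json.dumps([rows[j:j+5]]))
E
python3 plan.py 437 65 120 -1 18 437 65 60 -1 2
```

```text
t 2.0 p [ 270.6 -563.4  236.6] yaw 25.66 tilt [ 0. -0.] F [-0.4  0.4  0.2] open 1.004 gf 0.0 q6 -10.2
[[[23.4, -27.5, 6.5, 0, 0, 0.026], [22.7, -28.1, 6.5, 0, 0, 0.026], [22.0, -28.6, 6.5, 0, 0, 0.026], [21.2, -29.2, 6.5, 0, 0, 0.026], [20.5, -29.7, 6.5, 0, 0, 0.026]]]
[[[19.7, -30.3, 6.5, 0, 0, 0.026], [18.9, -30.8, 6.5, 0, 0, 0.026], [18.1, -31.3, 6.5, 0, 0, 0.026], [17.3, -31.7, 6.5, 0, 0, 0.026], [16.4, -32.1, 6.5, 0, 0, 0.026]]]
[[[15.6, -32.6, 6.4, 0, 0, 0.026], [14.8, -33.0, 6.5, 0, 0, 0.026], [13.9, -33.3, 6.4, 0, 0, 0.026], [13.0, -33.7, 6.5, 0, 0, 0.025], [12.2, -34.0, 6.4, 0, 0, 0.026]]]
[[[11.3, -34.3, 6.5, 0, 0, 0.025], [10.4, -34.6, 6.4, 0, 0, 0.026], [9.5, -34.8, 6.5, 0, 0, 0.025]]]
[[[-0.0, 0.0, 30.0, 0, 0, 0.0], [-0.0, 0.0, 30.0, 0, 0, 0.0]]]
```

Emit:
play_rows(
  moves=[
    [[23,-28,6,0,0,0.026],[23,-28,6,0,0,0.026],[22,-29,6,0,0,0.026],[21,-29,6,0,0,0.026],[20,-30,6,0,0,0.026]],
  ],
  fingers=1,
)

```text
time_s: 2.5
position: [0.316, -0.3871, 0.2065]
tcp_rot: [[0.95, 0.311, 0.0], [0.311, -0.95, -0.001], [0.0, 0.001, -1.0]]
force: [0.8, 0.8, 0.4]
opening: 0.998
grasp_force: 0.0
```

Emit:
play_rows(
  moves=[
    [[20,-30,6,0,0,0.026],[19,-31,6,0,0,0.026],[18,-31,6,0,0,0.026],[17,-32,6,0,0,0.026],[16,-32,6,0,0,0.026]],
  ],
)

```text
time_s: 3.0
position: [0.362, -0.2129, 0.1766]
tcp_rot: [[0.983, 0.185, 0.001], [0.185, -0.983, -0.001], [0.001, 0.001, -1.0]]
force: [0.6, 0.1, 0.1]
opening: 1.002
grasp_force: 0.0
```

Emit:
play_rows(
  moves=[
    [[16,-33,6,0,0,0.026],[15,-33,6,0,0,0.026],[14,-33,6,0,0,0.026],[13,-34,6,0,0,0.026],[12,-34,6,0,0,0.026]],
  ],
)

```text
time_s: 3.5
position: [0.409, -0.0377, 0.1466]
tcp_rot: [[0.998, 0.056, 0.001], [0.056, -0.998, -0.0], [0.001, 0.0, -1.0]]
force: [0.8, -0.8, -0.3]
opening: 1.003
grasp_force: 0.0
```

Emit:
play_rows(
  moves=[
    [[11,-34,6,0,0,0.026],[10,-35,6,0,0,0.026],[9,-35,6,0,0,0.026],[0,0,0,0,0,0]],
  ],
)

```text
time_s: 3.9
position: [0.4357, 0.0692, 0.1282]
tcp_rot: [[1.0, -0.015, 0.001], [-0.015, -1.0, 0.001], [0.001, -0.001, -1.0]]
force: [-1.1, 0.4, 0.7]
opening: 1.0
grasp_force: 0.0
```

```bash
python3 plan.py 437 65 60 -1 3 437 65 31 -1 2; sed -i 's/"channel T"/x/' m.py
python3 - <<'E'
from h import *
T=bot.capture("top");cv2.imwrite("pics/t1.png",T["image"])
for n in("tee","angle","channel","bar"):
  for r in bot.silhouettes(T,n)[:5]: print(n,round(r["confidence"],2),np.round(r["centre"]),np.round(ray(T,r["centre"],.014)[:2],3),np.round(T["image"][r["pixels"]].mean(0)))
E
```

```text
t 3.9 p [435.7  69.2 128.2] yaw -0.86 tilt [0.0007 0.0006] F [-1.1  0.4  0.7] open 1.0 gf 0.0 q6 85.2
[[[0.5, 1.4, 22.7, 0, 0, 0.001], [0.4, 1.4, 22.8, 0, 0, 0.001], [0.5, 1.4, 22.7, 0, 0, 0.0]]]
[[[-0.0, -0.0, 14.5, 0, 0, 0.0], [-0.0, -0.0, 14.5, 0, 0, 0.0]]]
tee 0.6 [348. 192.] [ 0.464 -0.048] [216. 212. 211.]
tee 0.59 [334. 235.] [ 0.342 -0.007] [202. 103. 165.]
angle 0.2 [449. 240.] [ 0.325 -0.327] [ 69.  76. 202.]
bar 0.49 [347. 190.] [ 0.47  -0.047] [205. 201. 199.]
```

View pics/t1.png

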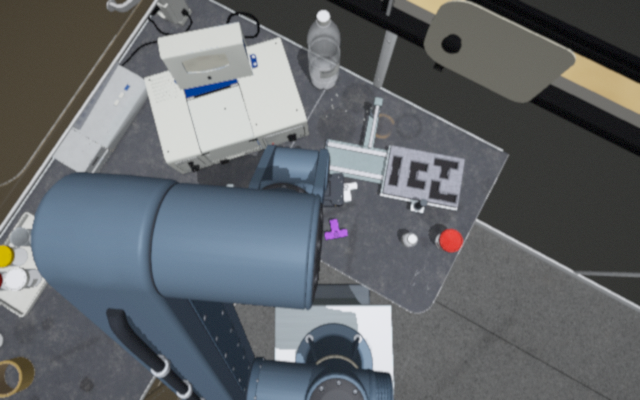

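```bash
sed -i 's#^T=np.load.*#T=bot.capture("top")#' pk.py; python3 pk.py
```

```text
bar 1 [ 515.244  -178.2185] -12.774727183981831 0.7697283334285074
bar 2 [ 516.0346 -178.433 ] -11.513115932071619 0.6907357764670866
bar 3 [ 518.5935 -179.9162] -9.618621576645186 0.6245565179536562
channel 1 [ 506.5185 -227.2252] -12.20195734565056 0.7751032815828064
channel 2 [ 505.6116 -227.8617] -9.478192509375313 0.701947346590857
channel 3 [ 506.9191 -228.705 ] -9.913923158608583 0.6390054515046811
tee 1 [ 511.9713 -315.1401] -10.403725722291636 0.7552666366203363
tee 2 [ 513.2593 -314.4802] -10.464654586798414 0.6771623595374356
tee 3 [ 510.6213 -314.5894] -7.669516823475942 0.6131315285106703
angle 1 [ 443.0248 -307.2015] -11.257673146962208 0.7661438836802014
angle 2 [ 441.2855 -306.9588] -11.286388007652587 0.6899833057776533
angle 3 [ 443.159  -308.8843] -9.359538142420845 0.6270731032762931
[0.435  0.0649 0.1288] [ -6.1236  27.2359 113.9718  -0.0124  38.7796  85.1487]
[[ 0.9998 -0.022   0.0002]
 [-0.022  -0.9998 -0.0002]
 [ 0.0002  0.0002 -1.    ]] [-0.8426 -0.9582  0.1089] 1.0018837008426231
```

Emit:
play_rows(
  moves=[
    [[0.5,1.4,23,0,0,0.001],[0.5,1.4,23,0,0,0.001],[0.4,1.4,23,0,0,0],[0,0,14,0,0,0],[0,0,14,0,0,0]],
  ],
  fingers=0.3,
)

```text
time_s: 4.7
position: [0.4365, 0.0605, 0.0309]
tcp_rot: [[1.0, -0.025, -0.0], [-0.025, -1.0, -0.0], [-0.0, 0.0, -1.0]]
force: [-0.4, 0.7, 0.3]
opening: 0.679
grasp_force: 0.0
```

Emit:
play_rows(
  moves=[
    [[0,0,0,0,0,0],[0,0,0,0,0,0]],
  ],
)

```text
time_s: 4.9
position: [0.4364, 0.061, 0.0317]
tcp_rot: [[1.0, -0.024, -0.0], [-0.024, -1.0, 0.0], [-0.0, -0.0, -1.0]]
force: [0.6, 1.1, 0.1]
opening: 0.655
grasp_force: 0.0
```

Emit:
play_rows(
  moves=[
    [[0,0,0,0,0,0],[0,0,0,0,0,0],[0,0,0,0,0,0],[0,0,0,0,0,0],[0,0,0,0,0,0]],
  ],
  fingers=-1,
)

```text
time_s: 5.4
position: [0.4364, 0.062, 0.0318]
tcp_rot: [[1.0, -0.022, 0.0], [-0.022, -1.0, 0.0], [0.0, -0.0, -1.0]]
force: [-0.5, 0.5, -0.4]
opening: 0.283
grasp_force: 0.6
```

Emit:
play_rows(
  moves=[
    [[0,0,0,0,0,0],[0,0,0,0,0,0],[0,0,0,0,0,0]],
  ],
)

```text
time_s: 5.7
position: [0.4364, 0.0619, 0.0317]
tcp_rot: [[1.0, -0.022, 0.0], [-0.022, -1.0, 0.0], [0.0, -0.0, -1.0]]
force: [-0.6, 2.2, 3.4]
opening: 0.225
grasp_force: 30.0
```

```bash
python3 plan.py 436 62 150 -1.3 4 515 -178 140 -11.6 10 515 -178 110 -11.6 2
```

```text
t 5.7 p [436.4  61.9  31.7] yaw -1.27 tilt [0.0002 0.0001] F [-0.6  2.2  3.4] open 0.225 gf 30.0 q6 84.7
[[[-0.1, -0.0, -29.6, 0, 0, 0.0], [-0.1, -0.0, -29.6, 0, 0, 0.0], [-0.1, -0.0, -29.5, 0, 0, 0.0], [-0.1, -0.1, -29.6, 0, 0, 0.0]]]
[[[8.4, 23.8, 1.0, 0, 0, 0.018], [8.9, 23.7, 1.0, 0, 0, 0.018], [9.3, 23.5, 1.0, 0, 0, 0.018], [9.7, 23.3, 1.0, 0, 0, 0.018], [10.1, 23.2, 1.0, 0, 0, 0.018]]]
[[[10.5, 23.0, 1.0, 0, 0, 0.018], [11.0, 22.8, 1.0, 0, 0, 0.018], [11.4, 22.5, 1.0, 0, 0, 0.018], [11.8, 22.4, 1.0, 0, 0, 0.018], [12.1, 22.1, 1.0, 0, 0, 0.018]]]
[[[0.0, 0.0, 15.0, 0, 0, 0.0], [0.0, 0.0, 15.0, 0, 0, 0.0]]]
```

Emit:
play_rows(
  moves=[
    [[0,0,-20,0,0,0],[0,0,-33,0,0,0],[0,0,-33,0,0,0],[0,0,-32,0,0,0]],
  ],
)

```text
time_s: 6.1
position: [0.4357, 0.0617, 0.1504]
tcp_rot: [[1.0, -0.022, -0.001], [-0.022, -1.0, -0.0], [-0.001, 0.0, -1.0]]
force: [1.0, -1.1, -0.9]
opening: 0.225
grasp_force: 30.0
```

Emit:
play_rows(
  moves=[
    [[8.4,24,1,0,0,0.018],[8.9,24,1,0,0,0.018],[9.3,23,1,0,0,0.018],[9.7,23,1,0,0,0.018],[10.1,23,1,0,0,0.018]],
  ],
)

```text
time_s: 6.6
position: [0.4756, -0.0587, 0.1441]
tcp_rot: [[0.994, -0.113, -0.001], [-0.113, -0.994, 0.0], [-0.001, -0.0, -1.0]]
force: [-0.9, 0.2, -0.9]
opening: 0.226
grasp_force: 30.0
```

Emit:
play_rows(
  moves=[
    [[10.5,23,1,0,0,0.018],[11,23,1,0,0,0.018],[11.4,23,1,0,0,0.018],[11.8,22.5,1,0,0,0.018],[12.1,22,1,0,0,0.018]],
  ],
)

```text
time_s: 7.1
position: [0.5149, -0.1794, 0.1388]
tcp_rot: [[0.979, -0.202, -0.001], [-0.202, -0.979, 0.001], [-0.002, -0.0, -1.0]]
force: [0.3, -1.1, -1.2]
opening: 0.228
grasp_force: 30.0
```

Emit:
play_rows(
  moves=[
    [[0,0,15,0,0,0],[0,0,15,0,0,0],[0,0,0,0,0,0],[0,0,0,0,0,0],[0,0,0,0,0,0]],
  ],
)

```text
time_s: 7.6
position: [0.5156, -0.1785, 0.11]
tcp_rot: [[0.98, -0.2, 0.001], [-0.2, -0.98, -0.0], [0.001, 0.0, -1.0]]
force: [-0.3, -0.2, -1.6]
opening: 0.221
grasp_force: 30.0
```

```bash
cat > look.py <<'E'
import sys
from plan import *
np.set_printoptions(precision=1,suppress=True)
n=sys.argv[1];zoff=float(sys.argv[2])  # tcp height above gauge bottom mm
s,p,y,R=pose();print("tcp",p,y,"F",np.array(s["force"]),s["opening"])
for cam in("top","side"):
    I=bot.capture(cam)
    for r in bot.silhouettes(I,n)[:3]:
        z=(p[2]-zoff)/1000; print(cam,r["confidence"],r["pixels"].sum(),np.array(r["centre"]),ray(I,r["centre"],z+.028)[:2]*1000)
    for r in bot.pinpoint(I,n+"_mark")[:3]: print(" mark",cam,r["confidence"],np.array(r["centre"]),ray(I,r["centre"],z+.028)[:2]*1000)
    uv=np.clip(proj(I,p/1000).astype(int),[130,100],[509,299])
    cv2.imwrite(f"pics/l_{cam}_{sys.argv[3]}.png",cv2.resize(I["image"][uv[1]-50:uv[1]+50,uv[0]-65:uv[0]+65],None,fx=6,fy=6,interpolation=cv2.INTER_CUBIC)); print("crop0",uv-[65,50])
E
python3 look.py bar 31 a
```

```text
tcp [ 515.6 -178.5  110. ] -11.565454042376405 F [-0.3 -0.2 -1.6] 0.22141213609497604
crop0 [333 115]
side 0.66 86 [380.6 193.6] [ 448.3 -167.1]
side 0.32 1570 [405.4 204. ] [ 377.8 -242. ]
 mark side 0.46 [381.5 183.6] [ 526.4 -173.7]
crop0 [318 134]
```

View pics/l_side_a.png

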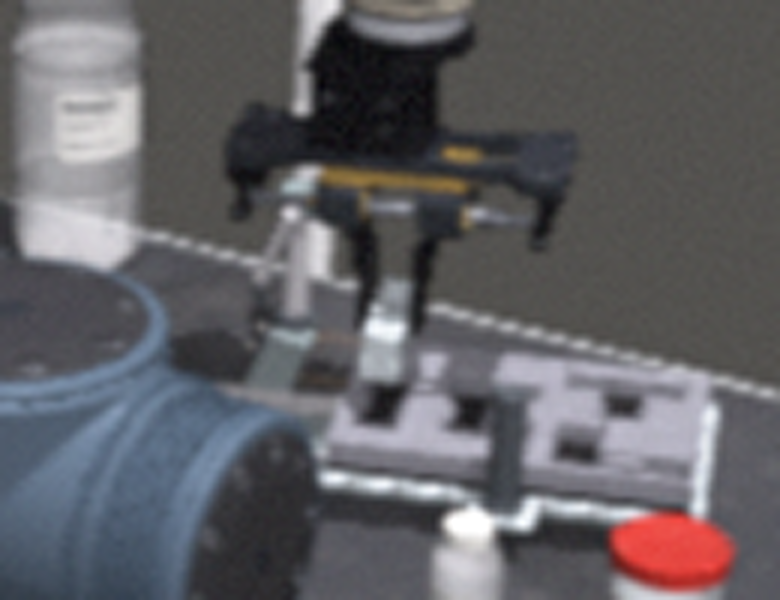

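View pics/l_top_a.png

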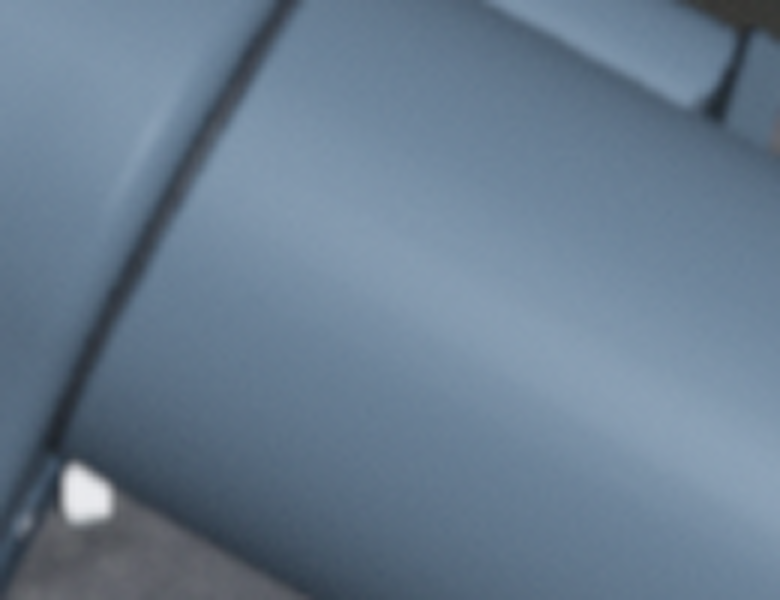

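Run:
```python
from h import *
np.set_printoptions(precision=1,suppress=True)
S=bot.capture("side")
c,s=np.cos(np.radians(-11.6)),np.sin(np.radians(-11.6))
R=np.array([[c,-s],[s,c]])
for nm,o,z,hx,hy in(("bar",(515.6,-178.5),79,40,10),("pocket",(515.5,-178.2),52,44,13)):
    for a in((-hx,hy),(-hx,-hy),(hx,hy)):
        w=np.array(o)+R@a; print(nm,a,(proj(S,(*w/1000,z/1000))-[318,134])*6)
I=S["image"][184:214,368:398];cv2.imwrite("pics/z1.png",cv2.resize(I,None,fx=18,fy=18,interpolation=cv2.INTER_CUBIC))
```

```text
bar (-40, 10) [359.4 378.1]
bar (-40, -10) [394.6 382.1]
bar (40, 10) [381.5 318.8]
pocket (-44, 13) [350.3 423.1]
pocket (-44, -13) [395.9 428.4]
pocket (44, 13) [374.9 356.5]
```

View pics/z1.png

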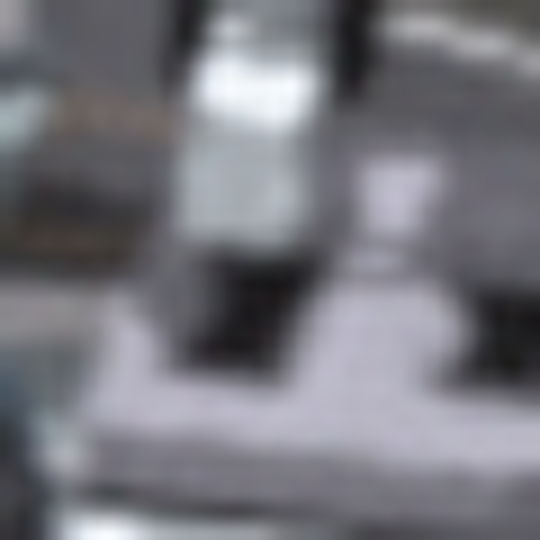

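Emit:
play_rows(
  moves=[
    [[-0.5,-0.5,11,0,0,0],[0,0,9,0,0,0],[0,0,3,0,0,0],[0,0,2,0,0,0],[0,0,0,0,0,0]],
  ],
)

```text
time_s: 8.45
position: [0.5147, -0.1777, 0.084]
tcp_rot: [[0.98, -0.201, -0.001], [-0.201, -0.98, 0.001], [-0.001, -0.0, -1.0]]
force: [-0.1, -0.4, -1.6]
opening: 0.226
grasp_force: 30.0
```

Emit:
play_rows(
  moves=[
    [[0,0,2,0,0,0],[0,0,2,0,0,0],[0,0,1,0,0,0],[0,0,0,0,0,0]],
  ],
)

```text
time_s: 8.85
position: [0.515, -0.1777, 0.0796]
tcp_rot: [[0.98, -0.201, 0.0], [-0.201, -0.98, 0.0], [0.0, -0.0, -1.0]]
force: [-0.1, 1.0, -1.2]
opening: 0.225
grasp_force: 30.0
```

Emit:
play_rows(
  moves=[
    [[0,0,2,0,0,0],[0,0,2,0,0,0],[0,0,1,0,0,0],[0,0,0,0,0,0]],
  ],
)

```text
time_s: 9.25
position: [0.5152, -0.1779, 0.0746]
tcp_rot: [[0.98, -0.201, 0.0], [-0.201, -0.98, -0.0], [0.0, 0.0, -1.0]]
force: [0.9, 2.0, 2.4]
opening: 0.229
grasp_force: 30.0
```

Emit:
play_rows(
  moves=[
    [[0,0,2,0,0,0],[0,0,2,0,0,0],[0,0,1,0,0,0],[0,0,0,0,0,0]],
  ],
)

```text
time_s: 9.65
position: [0.5149, -0.1778, 0.0697]
tcp_rot: [[0.98, -0.201, -0.0], [-0.201, -0.98, 0.0], [-0.0, -0.0, -1.0]]
force: [0.3, 2.6, 3.5]
opening: 0.226
grasp_force: 30.0
```

Emit:
play_rows(
  moves=[
    [[0,0,1,0,0,0],[0,0,0.5,0,0,0],[0,0,0,0,0,0]],
  ],
)

```text
time_s: 9.95
position: [0.515, -0.1777, 0.0694]
tcp_rot: [[0.98, -0.201, 0.0], [-0.201, -0.98, -0.0], [0.0, 0.0, -1.0]]
force: [0.4, 3.2, 3.7]
opening: 0.23
grasp_force: 3.0
```

Emit:
play_rows(
  moves=[
    [[0,0,0.5,0,0,0],[0,0,0,0,0,0],[0,0,0,0,0,0]],
  ],
)

```text
time_s: 10.25
position: [0.5151, -0.1777, 0.0678]
tcp_rot: [[0.98, -0.201, 0.0], [-0.201, -0.98, 0.0], [0.0, -0.0, -1.0]]
force: [-0.4, 3.7, 7.1]
opening: 0.225
grasp_force: 30.0
```

Emit:
play_rows(
  moves=[
    [[0,0,0,0,0,0],[0,0,0,0,0,0],[0,0,-20,0,0,0],[0,0,-15,0,0,0]],
  ],
  fingers=0,
)

```text
time_s: 10.65
position: [0.5146, -0.1781, 0.1023]
tcp_rot: [[0.98, -0.201, -0.001], [-0.201, -0.98, 0.0], [-0.001, 0.0, -1.0]]
force: [0.5, -0.4, 0.3]
opening: 0.469
grasp_force: 0.0
```

Emit:
play_rows(
  moves=[
    [[0,0,0,0,0,0],[0,0,0,0,0,0],[0,0,0,0,0,0],[0,0,0,0,0,0],[0,0,0,0,0,0]],
  ],
  fingers=-1,
)

```text
time_s: 11.15
position: [0.5146, -0.1777, 0.1019]
tcp_rot: [[0.98, -0.201, -0.001], [-0.201, -0.98, 0.001], [-0.001, -0.0, -1.0]]
force: [0.3, -0.9, -0.8]
opening: 0.129
grasp_force: 0.0
```

Emit:
play_rows(
  moves=[
    [[0,0,10,0,0,0],[0,0,5,0,0,0],[0,0,3,0,0,0],[0,0,0,0,0,0]],
  ],
)

```text
time_s: 11.55
position: [0.5145, -0.1776, 0.0837]
tcp_rot: [[0.98, -0.201, -0.001], [-0.201, -0.98, 0.001], [-0.002, -0.001, -1.0]]
force: [0.4, -0.0, -0.9]
opening: 0.007
grasp_force: 0.0
```

Emit:
play_rows(
  moves=[
    [[0,0,2,0,0,0],[0,0,1,0,0,0],[0,0,0,0,0,0]],
  ],
)

```text
time_s: 11.85
position: [0.515, -0.1779, 0.0816]
tcp_rot: [[0.98, -0.201, 0.0], [-0.201, -0.98, -0.0], [0.0, 0.0, -1.0]]
force: [0.2, 0.3, 0.7]
opening: 0.008
grasp_force: 0.0
```

Emit:
play_rows(
  moves=[
    [[0,0,0.5,0,0,0],[0,0,0.5,0,0,0],[0,0,0,0,0,0]],
  ],
)

```text
time_s: 12.15
position: [0.515, -0.1778, 0.0806]
tcp_rot: [[0.98, -0.201, 0.0], [-0.201, -0.98, -0.0], [0.0, -0.0, -1.0]]
force: [-0.3, 0.7, -0.7]
opening: 0.002
grasp_force: 0.0
```

Emit:
play_rows(
  moves=[
    [[0,0,0.5,0,0,0],[0,0,0.5,0,0,0],[0,0,0,0,0,0]],
  ],
)

```text
time_s: 12.45
position: [0.515, -0.1779, 0.0803]
tcp_rot: [[0.98, -0.201, 0.0], [-0.201, -0.98, -0.0], [0.0, 0.0, -1.0]]
force: [-0.7, 0.9, 6.1]
opening: 0.004
grasp_force: 3.0
```

Emit:
play_rows(
  moves=[
    [[0,0,0.5,0,0,0],[0,0,0.5,0,0,0],[0,0,0,0,0,0]],
  ],
)

```text
time_s: 12.75
position: [0.5151, -0.1778, 0.0803]
tcp_rot: [[0.98, -0.201, 0.001], [-0.201, -0.98, -0.0], [0.001, 0.0, -1.0]]
force: [-1.4, 1.0, 11.7]
opening: 0.007
grasp_force: 6.2
```

Emit:
play_rows(
  moves=[
    [[0,0,-20,0,0,0],[0,0,-30,0,0,0],[0,0,-20,0,0,0],[0,0,0,0,0,0]],
  ],
)

```text
time_s: 13.15
position: [0.5168, -0.1788, 0.1512]
tcp_rot: [[0.98, -0.201, 0.006], [-0.201, -0.98, -0.003], [0.006, 0.002, -1.0]]
force: [-0.6, -0.1, 0.2]
opening: 0.003
grasp_force: 0.0
```

```bash
python3 plan.py 453 -45 120 6 8  453 -45 50 6 3
```

```text
t 13.15 p [ 516.8 -178.8  151.2] yaw -11.58 tilt [ 0.0057 -0.0033] F [-0.6 -0.1  0.2] open 0.003 gf 0.0 q6 70.8
[[[-11.2, -14.8, 3.9, 0, 0, -0.038], [-10.6, -15.2, 3.9, 0, 0, -0.038], [-10.0, -15.6, 3.9, 0, 0, -0.038], [-9.4, -16.0, 3.9, 0, 0, -0.039], [-8.8, -16.3, 3.9, 0, 0, -0.038]]]
[[[-8.2, -16.6, 3.9, 0, 0, -0.039], [-7.5, -16.9, 3.9, 0, 0, -0.038], [-6.8, -17.3, 3.9, 0, 0, -0.039]]]
[[[-0.0, 0.0, 23.3, 0, 0, 0.0], [-0.0, 0.0, 23.3, 0, 0, 0.0], [-0.0, 0.0, 23.4, 0, 0, 0.0]]]
```

```bash
cat > mm.py <<'E'
from h import *
import sys
np.set_printoptions(precision=4,suppress=True)
T=bot.capture("top")
for n in sys.argv[1:]:
    for r in bot.silhouettes(T,n)[:5]:
        w=ray(T,r["centre"],.014);col=T["image"][r["pixels"]].mean(0)
        print(n,round(r["confidence"],2),np.array(r["centre"]),r["pixels"].sum(),col,end=" ")
        if np.ptp(col)<40 and r["confidence"]>.3: print(np.array(fit(T,n,r["pixels"],w[:2],(0,.01,.02,.028))),end="")
        print()
    for r in bot.pinpoint(T,n+"_mark")[:3]: print("  mark",round(r["confidence"],2),ray(T,r["centre"],.028))
E
python3 mm.py tee angle
```

```text
tee 0.85 [192.6 250.5] 308 [177.6071  77.2857 139.1623] 
tee 0.56 [333.5 234.6] 211 [208.0379 103.9242 169.4171] 
  mark 0.61 [0.3125 0.3933 0.028 ]
  mark 0.59 [ 0.3461 -0.0153  0.028 ]
  mark 0.49 [0.4345 0.3069 0.028 ]
```

```bash
cat > ms.py <<'E'
from h import *
import sys
S=bot.capture("side")
for n in sys.argv[1:]:
    for r in bot.silhouettes(S,n)[:5]:
        print(n,round(r["confidence"],2),np.round(r["centre"],1),r["pixels"].sum(),np.round(S["image"][r["pixels"]].mean(0)),np.round(ray(S,r["centre"],.014)[:2],3))
E
python3 ms.py tee angle; python3 -c "
from h import *
T=bot.capture('top');cv2.imwrite('pics/t2.png',T['image'])"
```

```text
tee 0.61 [208.3 236.5] 178 [177.  63. 130.] [0.303 0.38 ]
angle 0.54 [239.7 218.5] 122 [192. 185. 179.] [0.423 0.307]
```

View pics/t2.png

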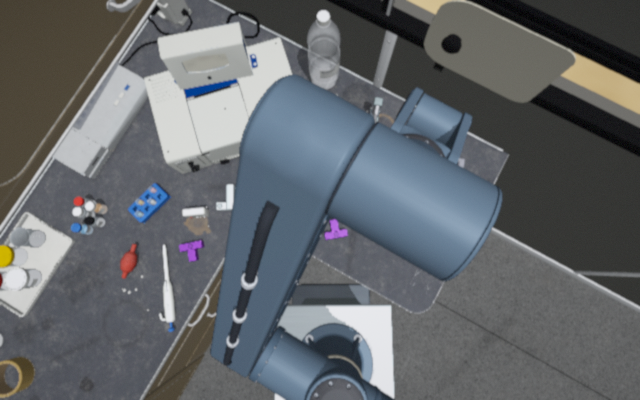

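Emit:
play_rows(
  moves=[
    [[-18,-38,0,0,0,-0.03],[-17,-38,0,0,0,-0.03],[-16,-38,0,0,0,-0.03],[-15,-40,0,0,0,-0.03],[-13,-40,0,0,0,-0.03]],
  ],
  fingers=0.3,
)

```text
time_s: 14.1
position: [0.4634, 0.027, 0.1483]
tcp_rot: [[0.999, -0.052, -0.0], [-0.052, -0.999, 0.0], [-0.001, -0.0, -1.0]]
force: [0.6, 0.4, 0.1]
opening: 0.377
grasp_force: 0.0
```

Emit:
play_rows(
  moves=[
    [[-2,-30,0,0,0,-0.03],[0,-20,0,0,0,-0.03],[0,0,0,0,0,-0.03],[0,0,0,0,0,-0.03],[0,0,0,0,0,-0.03]],
  ],
)

```text
time_s: 14.6
position: [0.4644, 0.0749, 0.1484]
tcp_rot: [[0.995, 0.099, -0.0], [0.099, -0.995, -0.0], [-0.0, 0.0, -1.0]]
force: [0.7, -0.5, -0.5]
opening: 0.649
grasp_force: 0.0
```

Emit:
play_rows(
  moves=[
    [[0,0,0,0,0,0]],
  ],
)

```text
time_s: 14.7
position: [0.4644, 0.0746, 0.1485]
tcp_rot: [[0.995, 0.097, -0.0], [0.097, -0.995, -0.0], [-0.0, 0.0, -1.0]]
force: [-0.3, -0.6, -0.2]
opening: 0.648
grasp_force: 0.0
```

```bash
python3 mm.py tee;python3 plan.py
```

```text
tee 0.78 [335.5 232.7] 257 [203.5409 102.3268 165.7977] 
tee 0.58 [448.9 238.5] 476 [ 69.7689  76.2962 200.4118] 
  mark 0.69 [ 0.4804 -0.0345  0.028 ]
  mark 0.64 [ 0.3464 -0.0123  0.028 ]
t 14.85 p [464.3  74.9 148.5] yaw 5.51 tilt [-0. -0.] F [ 0.9 -0.6 -0.6] open 0.649 gf 0.0 q6 80.0
```

```bash
python3 plan.py 453 -45 110 6 4  453 -45 31.5 6 4
```

```text
t 14.85 p [464.3  74.9 148.5] yaw 5.51 tilt [-0. -0.] F [ 0.9 -0.6 -0.6] open 0.649 gf 0.0 q6 80.0
[[[-5.7, 29.6, 9.6, 0, 0, -0.002], [-5.7, 29.5, 9.6, 0, 0, -0.002], [-5.8, 29.5, 9.7, 0, 0, -0.002], [-5.9, 29.6, 9.6, 0, 0, -0.003]]]
[[[-0.0, -0.0, 19.6, 0, 0, 0.0], [-0.0, -0.0, 19.6, 0, 0, 0.0], [-0.0, -0.0, 19.7, 0, 0, 0.0], [-0.0, -0.0, 19.6, 0, 0, 0.0]]]
```

Emit:
play_rows(
  moves=[
    [[-6.2,29.6,9.6,0,0,-0.002],[-6.2,29.5,9.6,0,0,-0.002],[-6.3,29.5,9.6,0,0,-0.002],[-6.3,29.6,9.6,0,0,-0.002],[0,0,0,0,0,0]],
  ],
)

```text
time_s: 15.35
position: [0.4512, -0.0476, 0.1093]
tcp_rot: [[0.995, 0.1, -0.001], [0.1, -0.995, -0.0], [-0.001, 0.0, -1.0]]
force: [-0.1, 0.4, -0.4]
opening: 0.651
grasp_force: 0.0
```

Emit:
play_rows(
  moves=[
    [[0,0,30,0,0,0],[0,0,30,0,0,0],[0,0,10,0,0,0],[0,0,8.5,0,0,0],[0,0,0,0,0,0]],
  ],
)

```text
time_s: 15.85
position: [0.4511, -0.0441, 0.0313]
tcp_rot: [[0.994, 0.106, -0.001], [0.106, -0.994, 0.0], [-0.001, -0.0, -1.0]]
force: [0.7, 0.3, -0.2]
opening: 0.651
grasp_force: 0.0
```

Emit:
play_rows(
  moves=[
    [[0,0,0,0,0,0],[0,0,0,0,0,0],[0,0,0,0,0,0],[0,0,0,0,0,0],[0,0,0,0,0,0]],
  ],
  fingers=-1,
)

```text
time_s: 16.35
position: [0.4514, -0.0445, 0.032]
tcp_rot: [[0.994, 0.106, 0.001], [0.106, -0.994, -0.0], [0.001, 0.0, -1.0]]
force: [0.7, -0.2, 0.0]
opening: 0.282
grasp_force: 0.0
```

Emit:
play_rows(
  moves=[
    [[0,0,0,0,0,0],[0,0,0,0,0,0],[0,0,0,0,0,0],[0,0,0,0,0,0]],
  ],
)

```text
time_s: 16.75
position: [0.4513, -0.0444, 0.0319]
tcp_rot: [[0.994, 0.106, 0.0], [0.106, -0.994, -0.0], [0.0, 0.0, -1.0]]
force: [0.1, 0.1, 3.8]
opening: 0.228
grasp_force: 30.0
```

```bash
python3 plan.py; python3 ms.py tee
python3 - <<'E'
from h import *
from plan import pose
S=bot.capture("side");T=bot.capture("top")
for p in(S,T):
  for n in("tee","tee_mark"):
    for r in bot.pinpoint(p,n)[:2]: print(n,r["confidence"],ray(p,r["centre"],.028 if "m" in n else 0))
I=S["image"][190:225,330:370];cv2.imwrite("pics/z2.png",cv2.resize(I,None,fx=15,fy=15,interpolation=cv2.INTER_CUBIC))
q=(.451,-.045,np.radians(6))
for z in(0,.028): print(z,[(proj(S,X)-[330,190])*15 for X in place("tee",(.453,-.0448,np.radians(6)),z)])
E
```

```text
t 16.75 p [451.3 -44.4  31.9] yaw 6.06 tilt [ 0.0003 -0.0001] F [0.1 0.1 3.8] open 0.228 gf 30.0 q6 64.1
tee 0.8 [205.3 235.9] 226 [174.  65. 128.] [0.306 0.391]
tee 0.7 [ 7.85127583e-01 -9.01609148e-02  1.11022302e-16]
tee 0.67 [0.28307309 0.3857882  0.        ]
tee_mark 0.61 [0.32448408 0.40494191 0.028     ]
tee_mark 0.49 [ 0.45955202 -0.30537215  0.028     ]
tee 0.58 [ 0.37232718 -0.0087465   0.        ]
tee 0.56 [0.28360231 0.38792885 0.        ]
tee_mark 0.77 [ 0.34854697 -0.01835793  0.028     ]
tee_mark 0.59 [0.31299367 0.38749254 0.028     ]
0 [array([248.8540475 , 490.96057347]), array([237.13038393, 421.66629187]), array([327.94997357, 419.16847801]), array([320.64454049, 381.3000231 ]), array([ 54.8936641 , 388.55509541]), array([ 59.56248329, 426.5499471 ]), array([150.55381373, 424.04740985]), array([160.72302431, 493.41710757])]
0.028 [array([250.58076243, 382.7936937 ]), array([238.73365262, 314.88046773]), array([330.26989831, 312.41495887]), array([322.88430165, 275.30991225]), array([ 55.05516983, 282.47061949]), array([ 59.76254534, 319.70101555]), array([151.4732567, 317.2308075]), array([161.74103691, 385.21884452])]
```

View pics/z2.png

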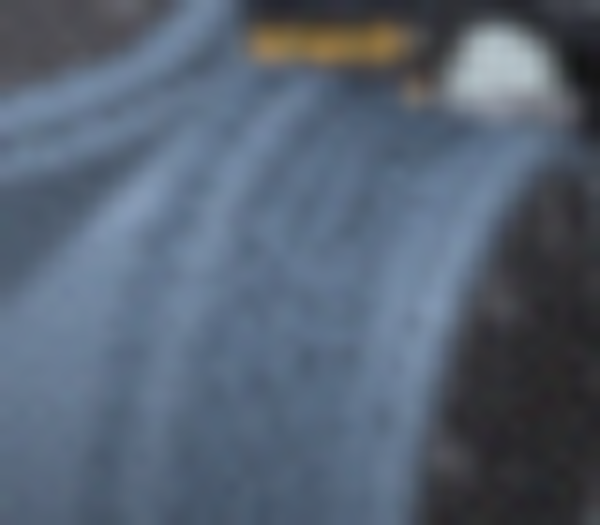

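```bash
python3 plan.py 451 -44 145 6 4  511 -314 135 -11.6 11 511 -314 112 -11.6 2
```

```text
t 17.15 p [451.3 -44.5  31.9] yaw 6.06 tilt [ 0.0003 -0.0001] F [-0.5  0.4  4.8] open 0.224 gf 30.0 q6 64.1
[[[-0.1, -0.1, -28.3, 0, 0, 0.0], [-0.0, -0.1, -28.3, 0, 0, 0.0], [-0.1, -0.1, -28.3, 0, 0, 0.001], [-0.0, -0.2, -28.2, 0, 0, 0.0]]]
[[[2.9, 25.0, 0.9, 0, 0, 0.028], [3.6, 24.9, 0.9, 0, 0, 0.028], [4.2, 24.8, 0.9, 0, 0, 0.028], [4.9, 24.6, 0.9, 0, 0, 0.028], [5.6, 24.5, 0.9, 0, 0, 0.028]]]
[[[6.3, 24.3, 0.9, 0, 0, 0.028], [7.0, 24.2, 0.9, 0, 0, 0.028], [7.7, 23.9, 0.9, 0, 0, 0.028], [8.3, 23.7, 0.9, 0, 0, 0.028], [9.0, 23.5, 0.9, 0, 0, 0.028]]]
[[[9.7, 23.3, 1.0, 0, 0, 0.027]]]
[[[-0.0, -0.0, 11.5, 0, 0, 0.0], [-0.0, -0.0, 11.5, 0, 0, 0.0]]]
```

Emit:
play_rows(
  moves=[
    [[0,0,-20,0,0,0],[0,0,-31,0,0,0],[0,0,-31,0,0,0],[0,0,-31,0,0,0]],
  ],
)

```text
time_s: 17.55
position: [0.4505, -0.0443, 0.1452]
tcp_rot: [[0.994, 0.106, -0.002], [0.106, -0.994, 0.0], [-0.002, -0.001, -1.0]]
force: [0.3, -0.1, -2.2]
opening: 0.226
grasp_force: 30.0
```

Emit:
play_rows(
  moves=[
    [[2.9,25,1,0,0,0.028],[3.6,25,1,0,0,0.028],[4.2,25,1,0,0,0.028],[4.9,24.6,1,0,0,0.028],[5.6,24.5,1,0,0,0.028]],
  ],
)

```text
time_s: 18.05
position: [0.4782, -0.1682, 0.1391]
tcp_rot: [[0.999, -0.035, -0.001], [-0.035, -0.999, 0.001], [-0.001, -0.001, -1.0]]
force: [-1.1, 1.2, -1.3]
opening: 0.225
grasp_force: 30.0
```

Emit:
play_rows(
  moves=[
    [[6.3,24.3,1,0,0,0.028],[7,24.2,1,0,0,0.028],[7.7,23.9,1,0,0,0.028],[8.3,23.7,1,0,0,0.028],[9,23.5,1,0,0,0.028]],
  ],
)

```text
time_s: 18.55
position: [0.5055, -0.2907, 0.1337]
tcp_rot: [[0.985, -0.175, -0.002], [-0.175, -0.985, 0.001], [-0.002, -0.001, -1.0]]
force: [0.7, -0.1, -1.1]
opening: 0.225
grasp_force: 30.0
```

Emit:
play_rows(
  moves=[
    [[9.7,23.3,1,0,0,0.027],[0,0,11,0,0,0],[0,0,11,0,0,0],[0,0,0,0,0,0],[0,0,0,0,0,0]],
  ],
)

```text
time_s: 19.05
position: [0.5106, -0.3129, 0.1106]
tcp_rot: [[0.98, -0.199, -0.002], [-0.199, -0.98, 0.002], [-0.003, -0.002, -1.0]]
force: [0.4, -0.8, 0.1]
opening: 0.226
grasp_force: 30.0
```

```bash
python3 plan.py 510.5 -314.3 90 -11.6 2
python3 - <<'E'
from h import *
from plan import pose
s,p,y,R=pose();z=p[2]/1000-.032
S=bot.capture("side")
I=S["image"][180:215,395:445];k=14
J=cv2.resize(I,None,fx=k,fy=k,interpolation=cv2.INTER_CUBIC)
o=p[:2]/1000+.0018*R[:2,0]
def dr(poly,c):
    uv=np.array([(proj(S,X)-[395,180]+.5)*k for X in poly]);cv2.polylines(J,[np.round(uv).astype(np.int32)],True,c,1)
for zz in(z,z+.028): dr(place("tee",(*o,np.radians(y)),zz),(0,0,255))
dr(place("tee",(.5123,-.3147,np.radians(-11.6)),.052),(0,255,0))
dr(place("angle",(.4423,-.307,np.radians(-11.6)),.052),(0,255,255))
cv2.imwrite("pics/z3.png",J)
E
```

```text
t 19.05 p [ 510.6 -312.9  110.6] yaw -11.46 tilt [-0.0025  0.0024] F [ 0.4 -0.8  0.1] open 0.226 gf 30.0 q6 59.3
[[[0.1, 0.7, 10.3, 0, 0, 0.001], [0.1, 0.7, 10.3, 0, 0, 0.001]]]
```

View pics/z3.png

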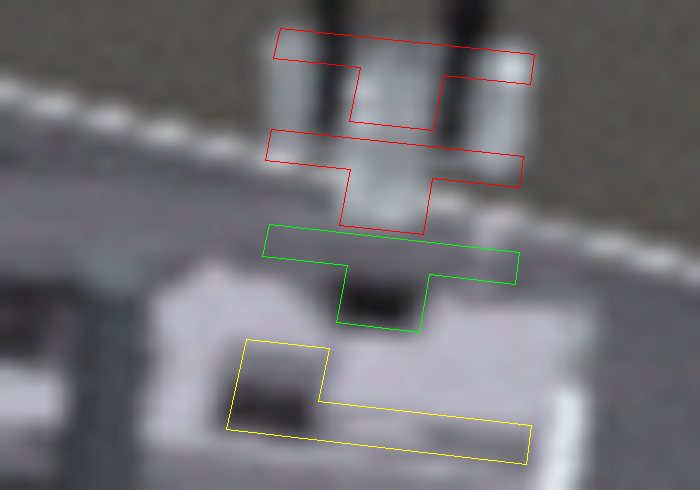

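Emit:
play_rows(
  moves=[
    [[0.4,0,12,0,0,0.002],[0,0,8,0,0,0],[0,0,3,0,0,0],[0,0,0,0,0,0],[0,0,0,0,0,0]],
  ],
)

```text
time_s: 19.6
position: [0.5119, -0.3149, 0.0885]
tcp_rot: [[0.979, -0.202, -0.0], [-0.202, -0.979, 0.0], [-0.0, -0.0, -1.0]]
force: [0.8, -0.6, -1.4]
opening: 0.228
grasp_force: 30.0
```

Emit:
play_rows(
  moves=[
    [[0,0,2,0,0,0],[0,0,2,0,0,0],[0,0,1,0,0,0],[0,0,0,0,0,0]],
  ],
)

```text
time_s: 20.0
position: [0.5118, -0.3147, 0.0835]
tcp_rot: [[0.979, -0.202, -0.0], [-0.202, -0.979, 0.0], [-0.0, -0.0, -1.0]]
force: [0.3, -0.1, -1.8]
opening: 0.225
grasp_force: 30.0
```

Nudge +0.8 mm in y, then continue.

Emit:
play_rows(
  moves=[
    [[0,-0.8,1,0,0,0],[0,0,2,0,0,0],[0,0,0,0,0,0]],
  ],
)

```text
time_s: 20.3
position: [0.512, -0.314, 0.0812]
tcp_rot: [[0.979, -0.202, 0.0], [-0.202, -0.979, -0.0], [0.0, 0.0, -1.0]]
force: [-1.1, 0.9, 5.2]
opening: 0.225
grasp_force: 30.0
```

Emit:
play_rows(
  moves=[
    [[0,0,1.5,0,0,0],[0,0,1.5,0,0,0],[0,0,0,0,0,0]],
  ],
)

```text
time_s: 20.6
position: [0.5117, -0.3137, 0.079]
tcp_rot: [[0.979, -0.202, -0.0], [-0.202, -0.979, 0.0], [-0.0, -0.0, -1.0]]
force: [-3.0, 2.5, 9.9]
opening: 0.227
grasp_force: 30.0
```

Emit:
play_rows(
  moves=[
    [[0,0,-2,0,0,0],[-1.5,-1,0,0,0,0],[0,0,0,0,0,0]],
  ],
)

```text
time_s: 20.9
position: [0.5105, -0.3124, 0.0793]
tcp_rot: [[0.979, -0.202, -0.0], [-0.202, -0.979, 0.0], [-0.001, -0.0, -1.0]]
force: [0.2, -0.2, -0.7]
opening: 0.229
grasp_force: 30.0
```

Emit:
play_rows(
  moves=[
    [[0,0,1.5,0,0,0],[0,0,1.5,0,0,0],[0,0,0,0,0,0]],
  ],
)

```text
time_s: 21.2
position: [0.511, -0.3128, 0.0766]
tcp_rot: [[0.979, -0.202, 0.0], [-0.202, -0.979, -0.0], [0.0, 0.0, -1.0]]
force: [0.0, 0.5, 0.5]
opening: 0.231
grasp_force: 30.0
```

Free now; continue down.

Emit:
play_rows(
  moves=[
    [[0,0,1.5,0,0,0],[0,0,1.5,0,0,0],[0,0,0,0,0,0]],
  ],
)

```text
time_s: 21.5
position: [0.511, -0.3128, 0.0734]
tcp_rot: [[0.979, -0.202, 0.0], [-0.202, -0.979, -0.0], [0.0, 0.0, -1.0]]
force: [1.1, 0.2, 1.1]
opening: 0.224
grasp_force: 30.0
```

Emit:
play_rows(
  moves=[
    [[0,0,1.5,0,0,0],[0,0,1.5,0,0,0],[0,0,0,0,0,0]],
  ],
)

```text
time_s: 21.8
position: [0.5109, -0.3128, 0.0704]
tcp_rot: [[0.979, -0.202, 0.0], [-0.202, -0.979, -0.0], [0.0, 0.0, -1.0]]
force: [1.0, -0.1, 0.9]
opening: 0.221
grasp_force: 30.0
```

Emit:
play_rows(
  moves=[
    [[0,0,1,0,0,0],[0,0,0.5,0,0,0],[0,0,0,0,0,0]],
  ],
)

```text
time_s: 22.1
position: [0.511, -0.3129, 0.0701]
tcp_rot: [[0.979, -0.202, 0.001], [-0.202, -0.979, -0.0], [0.001, 0.0, -1.0]]
force: [0.7, 1.2, 8.1]
opening: 0.223
grasp_force: 30.0
```

Emit:
play_rows(
  moves=[
    [[0,0,0,0,0,0],[0,0,0,0,0,0],[0,0,-20,0,0,0],[0,0,-15,0,0,0]],
  ],
  fingers=0,
)

```text
time_s: 22.5
position: [0.5102, -0.3125, 0.1038]
tcp_rot: [[0.979, -0.202, -0.002], [-0.202, -0.979, 0.001], [-0.002, -0.001, -1.0]]
force: [1.2, -0.5, 0.7]
opening: 0.472
grasp_force: 0.0
```

Emit:
play_rows(
  moves=[
    [[0,0,0,0,0,0],[0,0,0,0,0,0],[0,0,0,0,0,0],[0,0,0,0,0,0],[0,0,0,0,0,0]],
  ],
  fingers=-1,
)

```text
time_s: 23.0
position: [0.5104, -0.3124, 0.1034]
tcp_rot: [[0.979, -0.202, -0.001], [-0.202, -0.979, 0.001], [-0.001, -0.001, -1.0]]
force: [-0.3, 0.4, 0.5]
opening: 0.133
grasp_force: 0.0
```

Emit:
play_rows(
  moves=[
    [[0,0,10,0,0,0],[0,0,8,0,0,0],[0,0,3,0,0,0],[0,0,0,0,0,0]],
  ],
)

```text
time_s: 23.4
position: [0.5102, -0.3123, 0.082]
tcp_rot: [[0.979, -0.202, -0.002], [-0.202, -0.979, 0.001], [-0.002, -0.001, -1.0]]
force: [0.5, -0.8, 0.1]
opening: 0.003
grasp_force: 0.0
```

Emit:
play_rows(
  moves=[
    [[0,0,1,0,0,0],[0,0,1,0,0,0],[0,0,0,0,0,0]],
  ],
)

```text
time_s: 23.7
position: [0.5108, -0.3128, 0.0813]
tcp_rot: [[0.979, -0.202, 0.0], [-0.202, -0.979, -0.0], [0.0, 0.0, -1.0]]
force: [0.4, 0.4, -0.5]
opening: 0.006
grasp_force: 0.0
```

Emit:
play_rows(
  moves=[
    [[0,0,0.5,0,0,0],[0,0,0.5,0,0,0],[0,0,0,0,0,0]],
  ],
)

```text
time_s: 24.0
position: [0.5109, -0.3128, 0.0804]
tcp_rot: [[0.979, -0.202, 0.0], [-0.202, -0.979, -0.0], [0.0, 0.0, -1.0]]
force: [-0.2, 0.4, 1.2]
opening: 0.007
grasp_force: 0.8
```

Emit:
play_rows(
  moves=[
    [[0,0,0.5,0,0,0],[0,0,0.5,0,0,0],[0,0,0,0,0,0]],
  ],
)

```text
time_s: 24.3
position: [0.5109, -0.3129, 0.0803]
tcp_rot: [[0.979, -0.202, 0.0], [-0.202, -0.979, -0.001], [0.001, 0.0, -1.0]]
force: [-1.6, 1.3, 7.5]
opening: 0.004
grasp_force: 3.8
```

Emit:
play_rows(
  moves=[
    [[0,0,0.5,0,0,0],[0,0,0.5,0,0,0],[0,0,0,0,0,0]],
  ],
)

```text
time_s: 24.6
position: [0.5109, -0.3129, 0.0803]
tcp_rot: [[0.979, -0.202, 0.001], [-0.202, -0.979, -0.001], [0.001, 0.001, -1.0]]
force: [-2.5, 1.4, 13.1]
opening: 0.006
grasp_force: 6.5
```

Emit:
play_rows(
  moves=[
    [[0,0,-20,0,0,0],[0,0,-35,0,0,0],[0,0,-25,0,0,0],[0,0,0,0,0,0]],
  ],
  fingers=0.3,
)

```text
time_s: 25.0
position: [0.5129, -0.3145, 0.1619]
tcp_rot: [[0.979, -0.202, 0.006], [-0.202, -0.979, -0.006], [0.007, 0.004, -1.0]]
force: [0.5, 0.2, 0.0]
opening: 0.282
grasp_force: 0.0
```

```bash
python3 mm.py angle; python3 ms.py angle; python3 plan.py 451 100 170 90 14 451 285 120 180.7 11
```

```text
angle 0.61 [231.3 203.6] 317 [198.877  194.9874 189.694 ] [ 0.4532  0.2841 91.8928  0.9233]
  mark 0.64 [0.4353 0.3049 0.028 ]
angle 0.67 [242.2 215.6] 161 [206. 200. 195.] [0.443 0.303]
t 25.25 p [ 509.9 -312.   156.6] yaw -11.65 tilt [-0.0024  0.0022] F [ 0.2 -0.1 -0.3] open 0.509 gf 0.0 q6 59.5
[[[-10.1, -28.0, -1.0, 0, 0, -0.127], [-6.4, -29.0, -1.0, 0, 0, -0.127], [-2.7, -29.6, -0.9, 0, 0, -0.127], [1.1, -29.7, -1.0, 0, 0, -0.127], [4.8, -29.3, -0.9, 0, 0, -0.127]]]
[[[8.5, -28.5, -1.0, 0, 0, -0.127], [12.0, -27.2, -0.9, 0, 0, -0.127], [15.4, -25.4, -1.0, 0, 0, -0.126], [18.5, -23.3, -0.9, 0, 0, -0.127], [21.3, -20.8, -1.0, 0, 0, -0.126]]]
[[[23.7, -18.0, -0.9, 0, 0, -0.127], [25.8, -14.8, -1.0, 0, 0, -0.126], [27.4, -11.4, -0.9, 0, 0, -0.127], [28.6, -7.9, -1.0, 0, 0, -0.126]]]
[[[16.8, -0.0, 4.5, 0, 0, -0.144], [16.7, 2.4, 4.6, 0, 0, -0.144], [16.1, 4.8, 4.5, 0, 0, -0.144], [15.3, 7.0, 4.6, 0, 0, -0.144], [14.1, 9.2, 4.5, 0, 0, -0.144]]]
[[[12.6, 11.1, 4.6, 0, 0, -0.144], [10.9, 12.8, 4.5, 0, 0, -0.144], [9.0, 14.2, 4.6, 0, 0, -0.144], [6.9, 15.4, 4.5, 0, 0, -0.144], [4.6, 16.2, 4.6, 0, 0, -0.144]]]
[[[2.2, 16.6, 4.5, 0, 0, -0.143]]]
```

```bash
python3 plan.py 452.5 284.5 120 1.5 15 452.5 284.5 32 1.5 3
```

```text
t 25.25 p [ 509.9 -312.   156.6] yaw -11.65 tilt [-0.0024  0.0022] F [ 0.2 -0.1 -0.3] open 0.509 gf 0.0 q6 59.5
[[[-11.8, -38.2, 2.4, 0, 0, -0.015], [-11.2, -38.3, 2.4, 0, 0, -0.015], [-10.6, -38.5, 2.4, 0, 0, -0.015], [-10.0, -38.7, 2.5, 0, 0, -0.015], [-9.5, -38.8, 2.4, 0, 0, -0.015]]]
[[[-8.9, -39.0, 2.5, 0, 0, -0.015], [-8.3, -39.1, 2.4, 0, 0, -0.015], [-7.7, -39.2, 2.5, 0, 0, -0.016], [-7.1, -39.3, 2.4, 0, 0, -0.015], [-6.5, -39.4, 2.5, 0, 0, -0.016]]]
[[[-5.8, -39.5, 2.4, 0, 0, -0.015], [-5.3, -39.6, 2.5, 0, 0, -0.016], [-4.6, -39.7, 2.4, 0, 0, -0.015], [-4.0, -39.7, 2.5, 0, 0, -0.016], [-3.4, -39.8, 2.4, 0, 0, -0.015]]]
[[[-0.0, -0.0, 29.3, 0, 0, -0.0], [-0.0, -0.0, 29.4, 0, 0, -0.0], [-0.0, -0.0, 29.3, 0, 0, -0.0]]]
```

Emit:
play_rows(
  moves=[
    [[-11.8,-38.2,1,0,0,-0.015],[-11.2,-38.3,1,0,0,-0.015],[-10.6,-38.5,1,0,0,-0.015],[-10,-38.7,1,0,0,-0.015],[-9.5,-38.8,1,0,0,-0.015]],
  ],
)

```text
time_s: 25.75
position: [0.4906, -0.1122, 0.1519]
tcp_rot: [[0.992, -0.128, -0.002], [-0.128, -0.992, 0.001], [-0.002, -0.001, -1.0]]
force: [0.7, 0.9, -0.3]
opening: 0.648
grasp_force: 0.0
```

Emit:
play_rows(
  moves=[
    [[-8.9,-39,1,0,0,-0.015],[-8.3,-39.1,1,0,0,-0.015],[-7.7,-39.2,1,0,0,-0.016],[-7.1,-39.3,1,0,0,-0.015],[-6.5,-39.4,1,0,0,-0.016]],
  ],
)

```text
time_s: 26.25
position: [0.4714, 0.0865, 0.147]
tcp_rot: [[0.999, -0.051, -0.002], [-0.051, -0.999, 0.0], [-0.002, -0.0, -1.0]]
force: [0.2, -0.4, 0.5]
opening: 0.649
grasp_force: 0.0
```

Emit:
play_rows(
  moves=[
    [[-5.8,-39.5,2,0,0,-0.015],[-5.3,-39.6,2,0,0,-0.016],[-4.6,-39.7,2,0,0,-0.015],[-4,-39.7,2,0,0,-0.016],[-3.4,-39.8,2,0,0,-0.015]],
  ],
)

```text
time_s: 26.75
position: [0.4523, 0.2851, 0.1368]
tcp_rot: [[1.0, 0.026, -0.002], [0.026, -1.0, -0.001], [-0.002, 0.001, -1.0]]
force: [0.1, 0.3, 0.4]
opening: 0.65
grasp_force: 0.0
```

Emit:
play_rows(
  moves=[
    [[0,0,0,0,0,0],[0,0,0,0,0,0],[0,0,0,0,0,0]],
  ],
)

```text
time_s: 27.05
position: [0.4529, 0.2827, 0.1374]
tcp_rot: [[1.0, 0.025, -0.002], [0.025, -1.0, -0.001], [-0.002, 0.001, -1.0]]
force: [0.0, 1.2, 0.5]
opening: 0.651
grasp_force: 0.0
```

```bash
python3 plan.py 452.5 284.5 32 1.5 5; python3 ms.py angle
```

```text
t 27.05 p [452.9 282.7 137.4] yaw 1.44 tilt [-0.0019 -0.001 ] F [0.  1.2 0.5] open 0.651 gf 0.0 q6 108.6
[[[-0.1, -0.4, 21.1, 0, 0, -0.0], [-0.1, -0.3, 21.1, 0, 0, -0.0], [-0.0, -0.4, 21.1, 0, 0, -0.0], [-0.1, -0.3, 21.0, 0, 0, -0.001], [-0.0, -0.4, 21.1, 0, 0, -0.0]]]
angle 0.71 [427.8 232.9] 470 [136. 136. 200.] [ 0.359 -0.318]
```

Emit:
play_rows(
  moves=[
    [[0,-0.4,35,0,0,0],[0,-0.4,35,0,0,0],[0,-0.4,20,0,0,0],[0,-0.4,10,0,0,0],[0,0,5.5,0,0,0]],
  ],
)

```text
time_s: 27.65
position: [0.4535, 0.2844, 0.032]
tcp_rot: [[1.0, 0.024, -0.001], [0.024, -1.0, -0.0], [-0.001, 0.0, -1.0]]
force: [0.2, -0.9, 0.0]
opening: 0.653
grasp_force: 0.0
```

Emit:
play_rows(
  moves=[
    [[0,0,0,0,0,0],[0,0,0,0,0,0],[0,0,0,0,0,0],[0,0,0,0,0,0],[0,0,0,0,0,0]],
  ],
  fingers=-1,
)

```text
time_s: 28.15
position: [0.4536, 0.2855, 0.0332]
tcp_rot: [[1.0, 0.026, 0.001], [0.026, -1.0, 0.0], [0.001, -0.0, -1.0]]
force: [-0.5, -0.5, -0.5]
opening: 0.283
grasp_force: 0.0
```

Emit:
play_rows(
  moves=[
    [[0,0,0,0,0,0],[0,0,0,0,0,0],[0,0,0,0,0,0],[0,0,0,0,0,0]],
  ],
)

```text
time_s: 28.55
position: [0.4536, 0.2856, 0.0331]
tcp_rot: [[1.0, 0.026, 0.001], [0.026, -1.0, 0.0], [0.001, -0.0, -1.0]]
force: [-0.6, -0.1, 5.5]
opening: 0.221
grasp_force: 30.0
```

```bash
python3 plan.py 453.6 285.6 165 1.5 4 442.3 -306.9 150 -101.6 17 442.3 -306.9 112 -101.6 2
```

```text
t 28.55 p [453.6 285.6  33.1] yaw 1.48 tilt [0.0007 0.0004] F [-0.6 -0.1  5.5] open 0.221 gf 30.0 q6 108.7
[[[0.0, -0.0, -33.0, 0, 0, -0.0], [0.0, -0.0, -33.0, 0, 0, -0.0], [0.0, -0.0, -33.0, 0, 0, -0.0], [0.0, -0.0, -32.9, 0, 0, -0.0]]]
[[[-1.6, 34.8, 0.9, 0, 0, 0.106], [2.1, 34.8, 0.9, 0, 0, 0.106], [5.8, 34.4, 0.9, 0, 0, 0.106], [9.4, 33.6, 0.9, 0, 0, 0.106], [12.9, 32.4, 0.9, 0, 0, 0.106]]]
[[[16.3, 30.8, 0.9, 0, 0, 0.106], [19.4, 28.9, 0.9, 0, 0, 0.106], [22.4, 26.7, 0.9, 0, 0, 0.106], [25.1, 24.2, 0.9, 0, 0, 0.106], [27.5, 21.4, 0.9, 0, 0, 0.106]]]
[[[29.6, 18.4, 0.9, 0, 0, 0.106], [31.4, 15.2, 0.8, 0, 0, 0.106], [32.8, 11.7, 0.9, 0, 0, 0.105], [33.9, 8.2, 0.8, 0, 0, 0.106], [34.5, 4.6, 0.9, 0, 0, 0.105]]]
[[[34.9, 1.0, 0.8, 0, 0, 0.106], [34.7, -2.7, 0.9, 0, 0, 0.105]]]
[[[0.0, -0.0, 19.0, 0, 0, 0.0], [0.0, -0.0, 19.0, 0, 0, 0.0]]]
```

Emit:
play_rows(
  moves=[
    [[0,0,-20,0,0,0],[0,0,-37,0,0,0],[0,0,-38,0,0,0],[0,0,-37,0,0,0]],
  ],
)

```text
time_s: 28.95
position: [0.4526, 0.2849, 0.1652]
tcp_rot: [[1.0, 0.026, -0.002], [0.026, -1.0, -0.001], [-0.002, 0.001, -1.0]]
force: [0.3, 0.3, -1.5]
opening: 0.226
grasp_force: 30.0
```

Emit:
play_rows(
  moves=[
    [[-1.6,34.8,1,0,0,0.106],[2.1,34.8,1,0,0,0.106],[5.8,34.4,1,0,0,0.106],[9.4,33.6,1,0,0,0.106],[12.9,32.4,1,0,0,0.106]],
  ],
)

```text
time_s: 29.45
position: [0.4492, 0.1097, 0.1592]
tcp_rot: [[0.874, -0.487, -0.001], [-0.487, -0.874, -0.0], [-0.001, 0.001, -1.0]]
force: [-0.2, -0.7, -1.3]
opening: 0.224
grasp_force: 30.0
```

Emit:
play_rows(
  moves=[
    [[16.3,30.8,1,0,0,0.106],[19.4,28.9,1,0,0,0.106],[22.4,26.7,1,0,0,0.106],[25.1,24.2,1,0,0,0.106],[27.5,21.4,1,0,0,0.106]],
  ],
)

```text
time_s: 29.95
position: [0.446, -0.0645, 0.1541]
tcp_rot: [[0.507, -0.862, -0.001], [-0.862, -0.507, 0.0], [-0.001, 0.001, -1.0]]
force: [1.5, 0.4, -2.1]
opening: 0.228
grasp_force: 30.0
```

Emit:
play_rows(
  moves=[
    [[29.6,18.4,1,0,0,0.106],[31.4,15.2,1,0,0,0.106],[32.8,11.7,1,0,0,0.105],[33.9,8.2,1,0,0,0.106],[34.5,4.6,1,0,0,0.105]],
  ],
)

```text
time_s: 30.45
position: [0.4426, -0.2385, 0.1489]
tcp_rot: [[0.004, -1.0, -0.001], [-1.0, -0.004, 0.001], [-0.001, 0.001, -1.0]]
force: [0.9, 0.4, -1.5]
opening: 0.222
grasp_force: 30.0
```

Emit:
play_rows(
  moves=[
    [[34.9,1,1,0,0,0.106],[34.7,-2.7,1,0,0,0.105],[0,0,0,0,0,0],[0,0,0,0,0,0],[0,0,0,0,0,0]],
  ],
)

```text
time_s: 30.95
position: [0.4412, -0.3055, 0.147]
tcp_rot: [[-0.2, -0.98, -0.002], [-0.98, 0.2, 0.002], [-0.002, 0.002, -1.0]]
force: [-0.1, -0.6, -1.1]
opening: 0.227
grasp_force: 30.0
```

```bash
python3 plan.py 442.3 -306.9 112 -101.6 3
```

```text
t 30.95 p [ 441.2 -305.5  147. ] yaw -101.55 tilt [-0.002   0.0024] F [-0.1 -0.6 -1.1] open 0.227 gf 30.0 q6 144.9
[[[0.4, -0.5, 11.7, 0, 0, 0.0], [0.4, -0.4, 11.6, 0, 0, 0.0], [0.3, -0.5, 11.7, 0, 0, 0.001]]]
```

Emit:
play_rows(
  moves=[
    [[0.3,-0.3,25,0,0,0],[0,0,22,0,0,0],[0,0,8,0,0,0],[0,0,3,0,0,0],[0,0,0,0,0,0]],
  ],
)

```text
time_s: 31.45
position: [0.4425, -0.3069, 0.0897]
tcp_rot: [[-0.2, -0.98, -0.0], [-0.98, 0.2, 0.0], [-0.0, 0.0, -1.0]]
force: [0.2, 0.5, -2.1]
opening: 0.225
grasp_force: 30.0
```

Emit:
play_rows(
  moves=[
    [[0,0,0,0,0,0],[0,0,0,0,0,0]],
  ],
)

```text
time_s: 31.65
position: [0.4428, -0.3078, 0.0905]
tcp_rot: [[-0.201, -0.98, 0.001], [-0.98, 0.201, -0.001], [0.001, -0.002, -1.0]]
force: [0.5, -0.2, -1.6]
opening: 0.226
grasp_force: 30.0
```

```bash
python3 plan.py 442.3 -306.9 84 -101.6 2
python3 - <<'E'
from h import *
from plan import pose
s,p,y,R=pose();z=p[2]/1000-.033
S=bot.capture("side")
I=S["image"][183:218,395:445];k=14
J=cv2.resize(I,None,fx=k,fy=k,interpolation=cv2.INTER_CUBIC)
ux,uy=-R[:2,1],-R[:2,0]
o=p[:2]/1000+.0011*uy
def dr(poly,c):
    uv=np.array([(proj(S,X)-[395,183]+.5)*k for X in poly]);cv2.polylines(J,[np.round(uv).astype(np.int32)],True,c,1)
for zz in(z,z+.028): dr(place("angle",(*o,np.radians(y+90)),zz),(0,0,255))
dr(place("angle",(.4425,-.3058,np.radians(-11.6)),.052),(0,255,255))
cv2.imwrite("pics/z4.png",J)
E
```

```text
t 31.65 p [ 442.8 -307.8   90.5] yaw -101.59 tilt [ 0.0013 -0.0013] F [ 0.5 -0.2 -1.6] open 0.226 gf 30.0 q6 144.9
[[[-0.4, 0.3, 3.3, 0, 0, 0.0], [-0.4, 0.4, 3.2, 0, 0, 0.0]]]
```

View pics/z4.png

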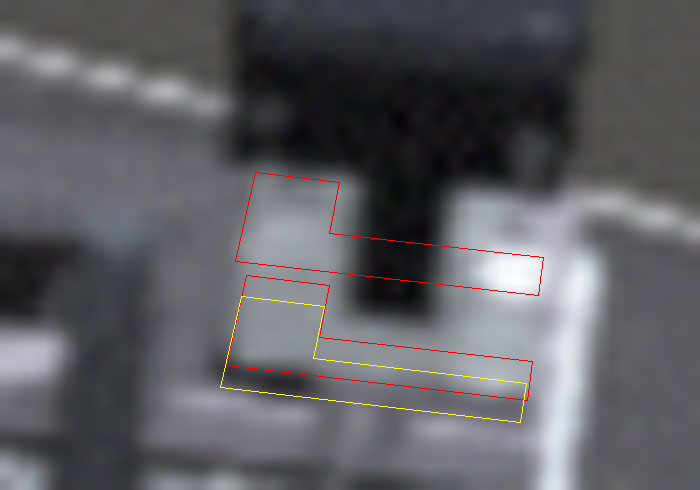

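Emit:
play_rows(
  moves=[
    [[-1.2,0.5,3,0,0,0],[0,0,3,0,0,0],[0,0,2,0,0,0],[0,0,0,0,0,0]],
  ],
)

```text
time_s: 32.1
position: [0.4418, -0.306, 0.0812]
tcp_rot: [[-0.201, -0.98, -0.001], [-0.98, 0.201, 0.001], [-0.001, 0.001, -1.0]]
force: [-0.0, 0.1, -0.8]
opening: 0.223
grasp_force: 30.0
```

Emit:
play_rows(
  moves=[
    [[0,0,1,0,0,0],[0,0,1,0,0,0],[0,0,0,0,0,0]],
  ],
)

```text
time_s: 32.4
position: [0.4423, -0.3064, 0.0797]
tcp_rot: [[-0.201, -0.98, 0.001], [-0.98, 0.201, -0.0], [0.0, -0.001, -1.0]]
force: [0.3, -0.8, -1.5]
opening: 0.226
grasp_force: 30.0
```

Emit:
play_rows(
  moves=[
    [[0,0,1.5,0,0,0],[0,0,1.5,0,0,0],[0,0,0,0,0,0]],
  ],
)

```text
time_s: 32.7
position: [0.4422, -0.3065, 0.0769]
tcp_rot: [[-0.201, -0.98, 0.001], [-0.98, 0.201, -0.001], [0.001, -0.001, -1.0]]
force: [-0.7, 0.1, 3.4]
opening: 0.225
grasp_force: 30.0
```

Emit:
play_rows(
  moves=[
    [[0,0,1.5,0,0,0],[0,0,1.5,0,0,0],[0,0,0,0,0,0]],
  ],
)

```text
time_s: 33.0
position: [0.442, -0.3063, 0.0733]
tcp_rot: [[-0.201, -0.98, -0.0], [-0.98, 0.201, -0.0], [0.0, -0.0, -1.0]]
force: [0.5, -0.1, -0.4]
opening: 0.225
grasp_force: 30.0
```

Emit:
play_rows(
  moves=[
    [[0,0,1.5,0,0,0],[0,0,1,0,0,0],[0,0,0,0,0,0]],
  ],
)

```text
time_s: 33.3
position: [0.442, -0.3061, 0.071]
tcp_rot: [[-0.201, -0.98, -0.0], [-0.98, 0.201, 0.0], [-0.0, 0.0, -1.0]]
force: [1.2, 1.0, 0.5]
opening: 0.228
grasp_force: 30.0
```

Emit:
play_rows(
  moves=[
    [[0,0,0,0,0,0],[0,0,0,0,0,0],[0,0,-18,0,0,0],[0,0,-15,0,0,0]],
  ],
  fingers=0,
)

```text
time_s: 33.7
position: [0.4415, -0.3056, 0.104]
tcp_rot: [[-0.201, -0.98, -0.002], [-0.98, 0.201, 0.002], [-0.001, 0.002, -1.0]]
force: [-0.3, 0.0, 0.5]
opening: 0.468
grasp_force: 0.0
```

Emit:
play_rows(
  moves=[
    [[0,0,0,0,0,0],[0,0,0,0,0,0],[0,0,0,0,0,0],[0,0,0,0,0,0],[0,0,0,0,0,0]],
  ],
  fingers=-1,
)

```text
time_s: 34.2
position: [0.4417, -0.3059, 0.1035]
tcp_rot: [[-0.201, -0.98, -0.001], [-0.98, 0.201, 0.001], [-0.001, 0.001, -1.0]]
force: [-0.2, -0.3, -0.4]
opening: 0.129
grasp_force: 0.0
```

Emit:
play_rows(
  moves=[
    [[0,0,10,0,0,0],[0,0,8,0,0,0],[0,0,3,0,0,0],[0,0,0,0,0,0]],
  ],
)

```text
time_s: 34.6
position: [0.4416, -0.3057, 0.0821]
tcp_rot: [[-0.201, -0.98, -0.001], [-0.98, 0.201, 0.002], [-0.001, 0.002, -1.0]]
force: [-0.5, 0.3, 0.2]
opening: 0.006
grasp_force: 0.0
```

Emit:
play_rows(
  moves=[
    [[0,0,1,0,0,0],[0,0,1,0,0,0],[0,0,0,0,0,0]],
  ],
)

```text
time_s: 34.9
position: [0.4421, -0.3062, 0.0813]
tcp_rot: [[-0.201, -0.98, 0.0], [-0.98, 0.201, -0.0], [0.0, -0.0, -1.0]]
force: [0.1, 0.6, -0.7]
opening: 0.003
grasp_force: 0.0
```

Emit:
play_rows(
  moves=[
    [[0,0,0.5,0,0,0],[0,0,0.5,0,0,0],[0,0,0,0,0,0]],
  ],
)

```text
time_s: 35.2
position: [0.4421, -0.3063, 0.0804]
tcp_rot: [[-0.201, -0.98, 0.0], [-0.98, 0.201, -0.0], [0.0, -0.0, -1.0]]
force: [0.8, 0.0, 1.2]
opening: 0.008
grasp_force: 0.8
```

Emit:
play_rows(
  moves=[
    [[0,0,1,0,0,0],[0,0,1,0,0,0],[0,0,0,0,0,0]],
  ],
)

```text
time_s: 35.5
position: [0.4421, -0.3064, 0.0802]
tcp_rot: [[-0.201, -0.98, 0.001], [-0.98, 0.201, -0.001], [0.001, -0.001, -1.0]]
force: [-2.6, 2.3, 15.6]
opening: 0.003
grasp_force: 7.7
```

Emit:
play_rows(
  moves=[
    [[0,0,-20,0,0,0],[0,0,-35,0,0,0],[0,0,-35,0,0,0],[0,0,0,0,0,0]],
  ],
  fingers=0,
)

```text
time_s: 35.9
position: [0.4444, -0.3085, 0.1725]
tcp_rot: [[-0.201, -0.98, 0.007], [-0.98, 0.201, -0.007], [0.006, -0.008, -1.0]]
force: [0.3, -0.1, 0.4]
opening: 0.283
grasp_force: 0.0
```

```bash
python3 plan.py 420 90 180 -11.6 13
```

```text
t 35.9 p [ 444.4 -308.5  172.5] yaw -101.59 tilt [ 0.007  -0.0074] F [ 0.3 -0.1  0.4] open 0.283 gf 0.0 q6 145.0
[[[-29.7, 8.0, -0.6, 0, 0, -0.121], [-30.4, 4.4, -0.6, 0, 0, -0.121], [-30.7, 0.7, -0.6, 0, 0, -0.121], [-30.6, -3.1, -0.6, 0, 0, -0.121], [-30.0, -6.7, -0.6, 0, 0, -0.121]]]
[[[-28.9, -10.3, -0.6, 0, 0, -0.121], [-27.5, -13.7, -0.6, 0, 0, -0.121], [-25.6, -16.9, -0.6, 0, 0, -0.121], [-23.4, -19.9, -0.5, 0, 0, -0.121], [-20.8, -22.6, -0.6, 0, 0, -0.12]]]
[[[-18.0, -24.9, -0.5, 0, 0, -0.121], [-14.8, -26.8, -0.6, 0, 0, -0.12], [-11.5, -28.5, -0.5, 0, 0, -0.121]]]
```

Emit:
play_rows(
  moves=[
    [[-29.7,8,0,0,0,-0.121],[-30.4,4.4,0,0,0,-0.121],[-30.7,0.7,0,0,0,-0.121],[-30.6,-3.1,0,0,0,-0.121],[-30,-6.7,0,0,0,-0.121]],
  ],
)

```text
time_s: 36.4
position: [0.4319, -0.1514, 0.1675]
tcp_rot: [[0.396, -0.918, -0.001], [-0.918, -0.396, 0.001], [-0.001, 0.001, -1.0]]
force: [0.2, 0.0, 1.2]
opening: 0.496
grasp_force: 0.0
```

Emit:
play_rows(
  moves=[
    [[-28.9,-10.3,0,0,0,-0.121],[-27.5,-13.7,0,0,0,-0.121],[-25.6,-16.9,0,0,0,-0.121],[-23.4,-19.9,0,0,0,-0.121],[-20.8,-22.6,0,0,0,-0.12]],
  ],
)

```text
time_s: 36.9
position: [0.4226, 0.0017, 0.1676]
tcp_rot: [[0.847, -0.531, -0.001], [-0.531, -0.847, 0.0], [-0.001, 0.0, -1.0]]
force: [-0.3, -0.2, -0.3]
opening: 0.501
grasp_force: 0.0
```

Emit:
play_rows(
  moves=[
    [[-18,-24.9,0,0,0,-0.121],[-14.8,-26.8,0,0,0,-0.12],[-11.5,-28.5,0,0,0,-0.121],[0,0,0,0,0,0]],
  ],
)

```text
time_s: 37.3
position: [0.4162, 0.095, 0.1676]
tcp_rot: [[0.981, -0.195, -0.002], [-0.195, -0.981, 0.001], [-0.002, -0.0, -1.0]]
force: [0.5, -0.2, -0.3]
opening: 0.503
grasp_force: 0.0
```

```bash
cat > mk.py <<'E'
from h import *
np.set_printoptions(precision=1,suppress=True)
T=bot.capture("top");S=bot.capture("side");U={}
for n,z in dict(bar_mark=.066,angle_mark=.066,tee_mark=.066,tray_knob=.104,pointer_tip=.075).items():
    for nm,p in(("T",T),("S",S)):
        for r in bot.pinpoint(p,n)[:2]:
            X=ray(p,r["centre"],z)*1000
            if r["confidence"]>.25 and X[1]<0: U.setdefault(n,{}).setdefault(nm,r["centre"]); print(n,nm,round(r["confidence"],2),np.array(r["centre"]),X[:2])
    if len(U.get(n,{}))==2: print("   tri",tri([T,S],[U[n]["T"],U[n]["S"]])*1000)
np.save("/tmp/T.npy",T,allow_pickle=True)
a=T["image"][130:215,345:475];cv2.imwrite("pics/m1.png",cv2.resize(a,None,fx=6,fy=6,interpolation=cv2.INTER_CUBIC))
a=S["image"][160:235,340:455];cv2.imwrite("pics/m2.png",cv2.resize(a,None,fx=6,fy=6,interpolation=cv2.INTER_CUBIC))
v=np.vstack([cv2.resize(T["image"][135:210,350:470],None,fx=4.8,fy=4,interpolation=cv2.INTER_CUBIC),cv2.resize(S["image"][165:235,345:450],(576,300),interpolation=cv2.INTER_CUBIC)])
cv2.imwrite("pics/m.png",v);print(v.shape)
E
python3 mk.py
```

```text
bar_mark T 0.74 [395.8 168.8] [ 516.8 -178.2]
angle_mark T 0.58 [398.2 170.9] [ 510.9 -184.5]
angle_mark T 0.57 [439.  181.2] [ 481.  -293.4]
angle_mark S 0.7 [416.1 198.8] [ 496.9 -292.1]
   tri [ 512.2 -241.4   50.9]
tee_mark T 0.61 [447.  162.4] [ 533.  -318.1]
tee_mark S 0.43 [423.1 196. ] [ 519.6 -318.6]
   tri [ 534.9 -320.8   58.3]
tray_knob T 0.82 [425.2 204.2] [ 413.  -243.6]
tray_knob S 0.88 [402.1 198.9] [ 418.9 -235.3]
tray_knob S 0.45 [379.2 193.8] [ 452.7 -162.9]
   tri [ 412.2 -238.5  108.4]
pointer_tip T 0.43 [366.  147.8] [574.5 -97.8]
pointer_tip T 0.42 [412.2 175.7] [ 495.1 -219.9]
pointer_tip S 0.49 [364.  183.4] [ 593.6 -115.3]
pointer_tip S 0.41 [394.3 239.1] [ 218.  -197.8]
   tri [ 572.3 -105.8   83.9]
(600, 576, 3)
```

View pics/m.png

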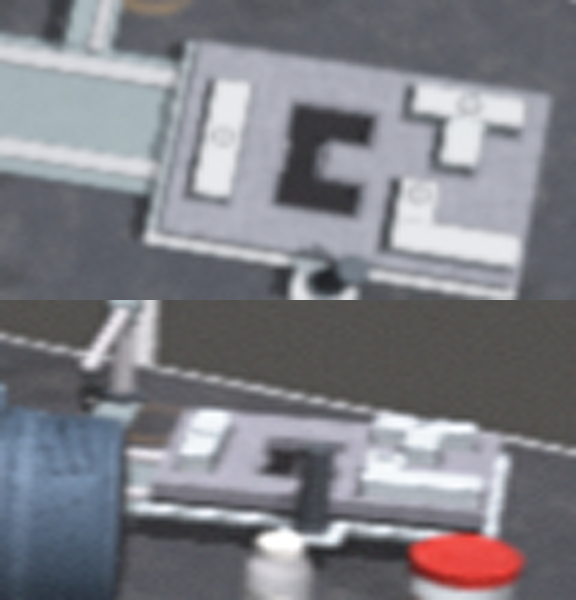

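```bash
cat > pt.py <<'E'
from h import *
np.set_printoptions(precision=1,suppress=True)
T=bot.capture("top");S=bot.capture("side");M={}
for nm,p in(("T",T),("S",S)):
    for r in bot.silhouettes(p,"pointer")[:3]:
        m=r["pixels"];ys,xs=np.nonzero(m);print(nm,round(r["confidence"],2),np.array(r["centre"]),m.sum(),"lowest",xs[ys>=ys.max()-1].mean(),ys.max(),"x",xs.min(),xs.max(),"y",ys.min())
        if nm not in M: M[nm]=m
        for y in range(ys.min(),ys.max()+1,3): print("  ",y,xs[ys==y].min() if (ys==y).any() else None,xs[ys==y].max() if (ys==y).any() else None,end=";")
        print()
for uv in((396.5,169),(447.9,161),(437.5,183.5)): print(ray(T,uv,.066)[:2]*1000)
c=np.radians(-11.6)
for X in((.572,-.106,.075),(.572,-.106,.101),(.572+.125*np.cos(c),-.106+.125*np.sin(c),.101)): print("pred T",proj(T,X),"S",proj(S,X))
a=cv2.resize(T["image"][95:160,345:395],None,fx=9,fy=9,interpolation=cv2.INTER_CUBIC);b=cv2.resize(S["image"][150:200,345:385],None,fx=9,fy=9,interpolation=cv2.INTER_CUBIC)
v=np.zeros((585,810,3),np.uint8);v[:,:450]=a;v[:450,450:810]=b;cv2.imwrite("pics/p.png",v)
E
python3 pt.py
```

```text
T 0.64 [375.3 127.5] 156 lowest 369.5 147 x 368 378 y 106
   106 376 377;   109 375 378;   112 374 378;   115 374 377;   118 373 376;   121 373 376;   124 372 375;   127 372 374;   130 371 374;   133 371 373;   136 370 373;   139 370 372;   142 369 371;   145 369 371;
S 0.6 [420.7 207.8] 151 lowest 426.3888888888889 212 x 411 431 y 201
   201 413 416;   204 412 417;   207 411 431;   210 413 431;
S 0.39 [359.1 173.7] 27 lowest 360.8 181 x 360 366 y 169
   169 365 366;   172 364 365;   175 362 363;   178 361 362;   181 360 361;
[ 516.3 -180.1]
[ 536.8 -320.7]
[ 474.7 -289.1]
pred T [369.  148.6] S [361.5 185.9]
pred T [370.  145.9] S [361.7 179.3]
pred T [378.  102.2] S [368.1 166. ]
```

```bash
python3 plan.py 413 -241 160 -11.6 12 413 -241 96 -11.6 3
```

```text
t 38.1 p [417.7  92.3 168.2] yaw -11.6 tilt [0. 0.] F [ 0.4 -0.8  0.8] open 0.497 gf 0.0 q6 99.0
[[[5.2, 27.3, 0.7, 0, 0, 0.0], [5.2, 27.3, 0.7, 0, 0, 0.0], [5.2, 27.3, 0.7, 0, 0, 0.0], [5.2, 27.3, 0.7, 0, 0, 0.0], [5.2, 27.3, 0.7, 0, 0, 0.0]]]
[[[5.2, 27.3, 0.7, 0, 0, 0.0], [5.2, 27.3, 0.7, 0, 0, 0.0], [5.2, 27.3, 0.7, 0, 0, 0.0], [5.2, 27.3, 0.6, 0, 0, 0.0], [5.2, 27.2, 0.7, 0, 0, 0.0]]]
[[[5.2, 27.3, 0.6, 0, 0, 0.0], [5.2, 27.2, 0.7, 0, 0, 0.0]]]
[[[-0.0, 0.0, 21.3, 0, 0, 0.0], [-0.0, 0.0, 21.3, 0, 0, 0.0], [-0.0, 0.0, 21.4, 0, 0, 0.0]]]
```

Emit:
play_rows(
  moves=[
    [[5.2,27.3,0.7,0,0,0],[5.2,27.3,0.7,0,0,0],[5.2,27.3,0.7,0,0,0],[5.2,27.3,0.7,0,0,0],[5.2,27.3,0.7,0,0,0]],
  ],
)

```text
time_s: 38.6
position: [0.4157, -0.0476, 0.1647]
tcp_rot: [[0.98, -0.201, 0.0], [-0.201, -0.98, -0.0], [0.0, -0.0, -1.0]]
force: [0.3, -0.1, 0.5]
opening: 0.5
grasp_force: 0.0
```

Emit:
play_rows(
  moves=[
    [[5.2,27.3,0.7,0,0,0],[5.2,27.3,0.7,0,0,0],[5.2,27.3,0.7,0,0,0],[5.2,27.3,0.7,0,0,0],[5.2,27.3,0.7,0,0,0]],
  ],
)

```text
time_s: 39.1
position: [0.4137, -0.1867, 0.1611]
tcp_rot: [[0.98, -0.201, 0.0], [-0.201, -0.98, -0.0], [0.0, -0.0, -1.0]]
force: [-0.5, 0.2, 0.6]
opening: 0.5
grasp_force: 0.0
```

Emit:
play_rows(
  moves=[
    [[5.2,27.3,0.7,0,0,0],[5.2,27.3,0.7,0,0,0],[0,0,0,0,0,0],[0,0,0,0,0,0]],
  ],
)

```text
time_s: 39.5
position: [0.4126, -0.241, 0.1595]
tcp_rot: [[0.979, -0.202, -0.001], [-0.202, -0.979, 0.001], [-0.001, -0.001, -1.0]]
force: [0.2, 0.8, 0.5]
opening: 0.501
grasp_force: 0.0
```

```bash
python3 plan.py 413 -241 96 -11.6 4
```

```text
t 39.5 p [ 412.6 -241.   159.5] yaw -11.66 tilt [-0.0007  0.001 ] F [0.2 0.8 0.5] open 0.501 gf 0.0 q6 57.9
[[[0.1, -0.0, 15.9, 0, 0, -0.0], [0.1, -0.0, 15.9, 0, 0, -0.0], [0.1, -0.1, 15.9, 0, 0, -0.001], [0.0, -0.0, 15.8, 0, 0, -0.0]]]
```

Emit:
play_rows(
  moves=[
    [[0,0,18,0,0,0],[0,0,18,0,0,0],[0,0,15,0,0,0],[0,0,12,0,0,0],[0,0,0,0,0,0]],
  ],
)

```text
time_s: 40.0
position: [0.4119, -0.2386, 0.0955]
tcp_rot: [[0.98, -0.199, -0.003], [-0.199, -0.98, 0.004], [-0.004, -0.003, -1.0]]
force: [0.2, -0.1, 0.3]
opening: 0.499
grasp_force: 0.0
```

Emit:
play_rows(
  moves=[
    [[0,0,0,0,0,0],[0,0,0,0,0,0],[0,0,0,0,0,0],[0,0,0,0,0,0],[0,0,0,0,0,0]],
  ],
  fingers=-1,
)

```text
time_s: 40.5
position: [0.4134, -0.2406, 0.0973]
tcp_rot: [[0.979, -0.202, 0.001], [-0.202, -0.979, 0.0], [0.001, -0.001, -1.0]]
force: [1.9, 3.8, 4.7]
opening: 0.219
grasp_force: 30.0
```

Emit:
play_rows(
  moves=[
    [[0,0,0,0,0,0],[0,0,0,0,0,0],[0,0,0,0,0,0]],
  ],
)

```text
time_s: 40.8
position: [0.4133, -0.241, 0.0973]
tcp_rot: [[0.98, -0.201, 0.001], [-0.201, -0.98, -0.0], [0.001, -0.0, -1.0]]
force: [0.9, 4.4, 6.7]
opening: 0.221
grasp_force: 30.0
```

```bash
python3 plan.py
```

```text
t 40.8 p [ 413.3 -241.    97.3] yaw -11.61 tilt [ 0.0008 -0.0001] F [0.9 4.4 6.7] open 0.221 gf 30.0 q6 57.9
```

Emit:
play_rows(
  moves=[
    [[4,-8.3,0,0,0,0],[4,-8.3,0,0,0,0],[4,-8.3,0,0,0,0],[4,-8.3,0,0,0,0],[4,-8.3,0,0,0,0]],
  ],
)

```text
time_s: 41.3
position: [0.44, -0.2062, 0.0974]
tcp_rot: [[0.98, -0.199, -0.002], [-0.199, -0.98, -0.003], [-0.001, 0.003, -1.0]]
force: [-6.7, -4.9, 6.2]
opening: 0.22
grasp_force: 30.0
```

Emit:
play_rows(
  moves=[
    [[4,-8.3,0,0,0,0],[4,-8.3,0,0,0,0],[4,-8.3,0,0,0,0],[4,-8.3,0,0,0,0],[4,-8.3,0,0,0,0]],
  ],
)

```text
time_s: 41.8
position: [0.4677, -0.1694, 0.0974]
tcp_rot: [[0.98, -0.199, -0.003], [-0.199, -0.98, -0.003], [-0.002, 0.003, -1.0]]
force: [-6.1, -5.3, 7.4]
opening: 0.219
grasp_force: 30.0
```

Emit:
play_rows(
  moves=[
    [[0,0,0,0,0,0],[0,0,0,0,0,0],[0,0,0,0,0,0],[0,0,0,0,0,0]],
  ],
)

```text
time_s: 42.2
position: [0.4685, -0.1681, 0.0974]
tcp_rot: [[0.98, -0.201, -0.0], [-0.201, -0.98, -0.001], [-0.0, 0.001, -1.0]]
force: [-0.8, 1.8, 6.9]
opening: 0.218
grasp_force: 30.0
```

```bash
python3 plan.py
python3 - <<'E'
from h import *
np.set_printoptions(precision=1,suppress=True)
T=bot.capture("top");S=bot.capture("side")
for n in("bar_mark","pointer_tip"):
  for nm,p in(("T",T),("S",S)):
    for r in bot.pinpoint(p,n)[:2]: print(n,nm,round(r["confidence"],2),np.array(r["centre"]),ray(p,r["centre"],.066 if "bar" in n else .075)*1000)
for n in("bar","pointer"):
  for nm,p in(("T",T),("S",S)):
    for r in bot.silhouettes(p,n)[:2]: 
      ys,xs=np.nonzero(r["pixels"]);print(n,nm,round(r["confidence"],2),np.array(r["centre"]),len(xs),xs.min(),xs.max(),ys.min(),ys.max())
print("pred tip S",proj(S,(.573,-.1057,.075)),"T",proj(T,(.573,-.1057,.075)))
np.save("/tmp/S.npy",S,allow_pickle=True);np.save("/tmp/T.npy",T,allow_pickle=True)
E
```

```text
t 42.2 p [ 468.5 -168.1   97.4] yaw -11.57 tilt [-0.0004 -0.0005] F [-0.8  1.8  6.9] open 0.218 gf 30.0 q6 69.0
bar_mark S 0.69 [399.1 203.3] [ 460.7 -231.4   66. ]
bar_mark S 0.42 [360.5 188.7] [ 567.6 -102.8   66. ]
pointer_tip S 0.4 [362.4 183.9] [ 589.1 -109.5   75. ]
bar S 0.41 [361.4 190.3] 90 357 366 184 197
pointer S 0.61 [215.7 214.9] 320 207 226 208 224
pointer S 0.3 [397.8 200.6] 152 389 409 193 204
pred tip S [361.4 185.8] T [368.9 148.3]
```

Run:
```python
from h import *
S=np.load("/tmp/S.npy",allow_pickle=True).item()
cv2.imwrite("pics/f.png",cv2.resize(S["image"][168:202,342:382],None,fx=17,fy=17,interpolation=cv2.INTER_CUBIC))
```

```text
(no output)
```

View pics/f.png

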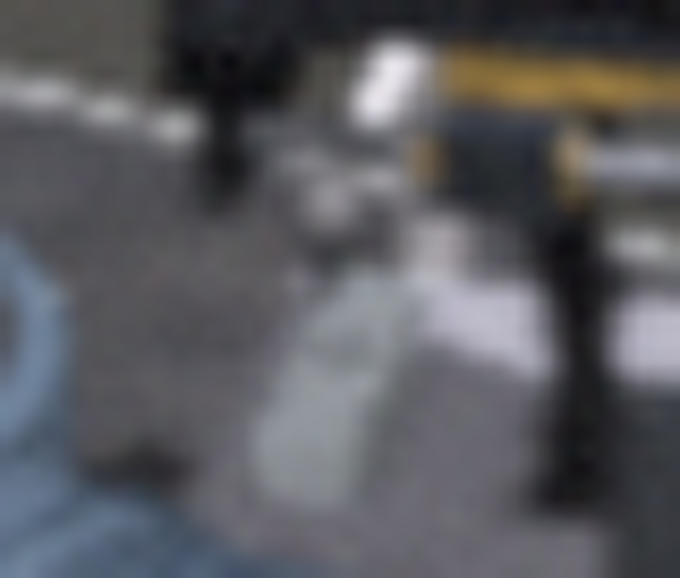

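Emit:
play_rows(
  moves=[
    [[0.5,-1.3,0,0,0,0],[0,0,0,0,0,0],[0,0,0,0,0,0],[0,0,0,0,0,0],[0,0,0,0,0,0]],
  ],
)

```text
time_s: 43.2
position: [0.4688, -0.1676, 0.0974]
tcp_rot: [[0.98, -0.2, -0.001], [-0.2, -0.98, -0.002], [-0.001, 0.002, -1.0]]
force: [-3.8, -1.9, 6.4]
opening: 0.221
grasp_force: 30.0
```

Emit:
play_rows(
  moves=[
    [[0,0,0,0,0,0],[0,0,0,0,0,0],[0,0,0,0,0,0],[0,0,0,0,0,0],[0,0,0,0,0,0]],
  ],
)

```text
time_s: 43.7
position: [0.4688, -0.1677, 0.0974]
tcp_rot: [[0.98, -0.2, -0.001], [-0.2, -0.98, -0.002], [-0.001, 0.002, -1.0]]
force: [-3.5, -1.6, 6.5]
opening: 0.219
grasp_force: 30.0
```

Emit:
play_rows(
  moves=[
    [[0,0,0,0,0,0],[0,0,0,0,0,0],[0,0,0,0,0,0],[0,0,0,0,0,0],[0,0,0,0,0,0]],
  ],
)

```text
time_s: 44.2
position: [0.4688, -0.1677, 0.0974]
tcp_rot: [[0.98, -0.2, -0.001], [-0.2, -0.98, -0.002], [-0.001, 0.002, -1.0]]
force: [-3.4, -2.3, 6.4]
opening: 0.221
grasp_force: 30.0
```

```bash
python3 plan.py
python3 - <<'E'
from h import *
np.set_printoptions(precision=1,suppress=True)
for k in range(2):
  S=bot.capture("side");I=S["image"][182:196,352:372].mean(2)
  for n in("bar_mark","pointer_tip"):
    for r in bot.pinpoint(S,n)[:2]: print(n,round(r["confidence"],2),np.array(r["centre"]))
# exact pocket-line check: bar silhouette fit in side
for r in bot.silhouettes(S,"bar")[:2]:
    if abs(r["centre"][0]-361)<5: print(np.array(r["centre"]),fit(S,"bar",r["pixels"],(.5725,-.105),(.052,.059,.066),[np.radians(-11.6)]))
for r in bot.silhouettes(S,"pointer")[:4]:
    m=r["pixels"];ys,xs=np.nonzero(m)
    if abs(xs.mean()-361)<8: print([(y,xs[ys==y].mean()) for y in range(ys.min(),ys.max()+1)])
print(np.round(I).astype(int))
E
```

```text
t 44.2 p [ 468.8 -167.7   97.4] yaw -11.54 tilt [-0.0014 -0.0015] F [-3.4 -2.3  6.4] open 0.221 gf 30.0 q6 69.2
bar_mark 0.53 [359.2 188.6]
pointer_tip 0.55 [363.4 195.7]
bar_mark 0.47 [361.3 186. ]
pointer_tip 0.59 [361.9 192.9]
pointer_tip 0.47 [363.4 184.7]
[361.6 193. ] (np.float64(0.5653561246269379), np.float64(-0.10487704455168824), np.float64(-11.439267409063607), np.float64(0.8643133625042074))
[[ 85  86  92  93  92  87  86  79  70  68  69  73  85 111 144 165 159 122
   95  86]
 [ 91  90  95  93  91  90  92  97  78  70  87 100 101 122 150 166 158 127
  101  89]
 [ 90  91  99  93  92  90 102 118 104  97 126 141 141 147 164 174 170 149
  132 124]
 [ 89  87  87  91  87  90  97 113 114 125 146 154 155 151 156 175 184 184
  178 177]
 [ 80  83  83  84  86  91  98 115 142 154 150 153 153 145 152 173 188 193
  190 189]
 [ 78  79  80  82  84  92 103 121 140 146 141 141 148 137 143 158 174 187
  190 190]
 [ 82  82  84  84  86  97 114 127 128 134 129 129 132 125 128 124 132 159
  175 179]
 [ 88  88  88  91  96 103 121 137 136 131 132 139 129 112 113 109 111 120
  129 135]
 [ 93  92  95  94  99 111 129 145 148 146 149 149 128 108 102 105 107 107
  110 110]
 [ 94  94  94  97 104 119 138 151 152 154 150 137 113 103 100 105 106 107
  108 108]
 [ 91  92  95 103 107 128 148 151 151 154 153 130 105 101 101 105 108 108
  108 105]
 [ 85  90  96 100 106 133 146 151 152 148 133 116 100 100 103 106 105 105
  106 107]
 [ 68  86  96 101 105 127 141 142 143 140 122 105 100 102 107 109 107 107
  105 102]
 [ 56  76  97 106 106 126 138 142 140 136 119 103 102 105 108 108 109 105
  105  98]]
```

Emit:
play_rows(
  moves=[
    [[1,0,0,0,0,0],[0,0,0,0,0,0],[0,0,0,0,0,0],[0,0,0,0,0,0],[0,0,0,0,0,0]],
  ],
)

```text
time_s: 45.1
position: [0.4695, -0.1678, 0.0974]
tcp_rot: [[0.98, -0.2, -0.002], [-0.2, -0.98, -0.001], [-0.002, 0.002, -1.0]]
force: [-4.6, -1.8, 6.9]
opening: 0.218
grasp_force: 30.0
```

Emit:
play_rows(
  moves=[
    [[0,0,0,0,0,0],[0,0,0,0,0,0],[0,0,0,0,0,0],[0,0,0,0,0,0],[0,0,0,0,0,0]],
  ],
)

```text
time_s: 45.6
position: [0.4695, -0.1678, 0.0974]
tcp_rot: [[0.98, -0.2, -0.002], [-0.2, -0.98, -0.001], [-0.002, 0.002, -1.0]]
force: [-3.6, -1.3, 7.3]
opening: 0.219
grasp_force: 30.0
```

Emit:
play_rows(
  moves=[
    [[0,0,0,0,0,0],[0,0,0,0,0,0],[0,0,0,0,0,0],[0,0,0,0,0,0],[0,0,0,0,0,0]],
  ],
)

```text
time_s: 46.1
position: [0.4695, -0.1678, 0.0974]
tcp_rot: [[0.98, -0.2, -0.002], [-0.2, -0.98, -0.001], [-0.002, 0.002, -1.0]]
force: [-5.1, -1.3, 7.4]
opening: 0.221
grasp_force: 30.0
```

Emit:
play_rows(
  moves=[
    [[0,0,0,0,0,0],[0,0,0,0,0,0],[0,0,0,0,0,0],[0,0,0,0,0,0],[0,0,0,0,0,0]],
  ],
)

```text
time_s: 46.6
position: [0.4695, -0.1678, 0.0974]
tcp_rot: [[0.98, -0.2, -0.002], [-0.2, -0.98, -0.001], [-0.002, 0.002, -1.0]]
force: [-4.4, -1.7, 7.7]
opening: 0.222
grasp_force: 30.0
```

Emit:
play_rows(
  moves=[
    [[0,0,0,0,0,0],[0,0,0,0,0,0],[0,0,0,0,0,0],[0,0,0,0,0,0],[0,0,0,0,0,0]],
  ],
)

```text
time_s: 47.1
position: [0.4695, -0.1678, 0.0974]
tcp_rot: [[0.98, -0.2, -0.002], [-0.2, -0.98, -0.001], [-0.002, 0.002, -1.0]]
force: [-5.3, -1.3, 6.7]
opening: 0.219
grasp_force: 30.0
```

```bash
python3 plan.py  510.5 -59.0 97.4 -11.6 12
```

```text
t 47.1 p [ 469.5 -167.8   97.4] yaw -11.53 tilt [-0.0019 -0.0014] F [-5.3 -1.3  6.7] open 0.219 gf 30.0 q6 69.2
[[[1.5, -9.6, -0.0, 0, 0, 0.0], [1.5, -9.6, -0.0, 0, 0, 0.0], [1.5, -9.6, -0.0, 0, 0, 0.0], [1.5, -9.6, -0.0, 0, 0, 0.0], [1.6, -9.6, -0.0, 0, 0, 0.0]]]
[[[1.5, -9.5, -0.0, 0, 0, 0.0], [1.6, -9.6, -0.0, 0, 0, 0.0], [1.5, -9.5, -0.0, 0, 0, 0.0], [1.6, -9.6, -0.0, 0, 0, 0.0], [1.5, -9.5, -0.0, 0, 0, 0.0]]]
[[[1.6, -9.6, -0.0, 0, 0, 0.001], [1.5, -9.5, -0.0, 0, 0, 0.0]]]
```

Emit:
play_rows(
  moves=[
    [[1.5,-9.5,0,0,0,0],[1.5,-9.5,0,0,0,0],[1.5,-9.5,0,0,0,0],[1.6,-9.5,0,0,0,0],[1.5,-9.5,0,0,0,0]],
  ],
)

```text
time_s: 47.6
position: [0.4865, -0.1235, 0.0974]
tcp_rot: [[0.98, -0.199, -0.002], [-0.199, -0.98, -0.003], [-0.002, 0.003, -1.0]]
force: [-5.4, -5.0, 6.8]
opening: 0.224
grasp_force: 30.0
```

Emit:
play_rows(
  moves=[
    [[1.6,-9.5,0,0,0,0],[1.5,-9.5,0,0,0,0],[1.6,-9.5,0,0,0,0],[1.5,-9.5,0,0,0,0],[1.6,-9.5,0,0,0,0]],
  ],
)

```text
time_s: 48.1
position: [0.5034, -0.0784, 0.0974]
tcp_rot: [[0.98, -0.199, -0.003], [-0.199, -0.98, -0.003], [-0.002, 0.003, -1.0]]
force: [-5.4, -5.4, 7.5]
opening: 0.22
grasp_force: 30.0
```

Emit:
play_rows(
  moves=[
    [[1.6,-9.5,0,0,0,0],[1.6,-9.4,0,0,0,0],[0,0,0,0,0,0],[0,0,0,0,0,0]],
  ],
)

```text
time_s: 48.5
position: [0.5108, -0.059, 0.0974]
tcp_rot: [[0.98, -0.2, -0.002], [-0.2, -0.98, -0.0], [-0.002, 0.0, -1.0]]
force: [-2.9, 2.2, 8.0]
opening: 0.217
grasp_force: 30.0
```

```bash
cat > ck.py <<'E'
from h import *
from plan import pose
import sys
np.set_printoptions(precision=1,suppress=True)
n=sys.argv[1]
s,p,y,R=pose();print(p,y,np.array(s["force"]))
S=bot.capture("side");T=bot.capture("top")
for nm,I in(("S",S),("T",T)):
  for q in(n+"_mark","pointer_tip"):
    for r in bot.pinpoint(I,q)[:2]: print(nm,q,round(r["confidence"],2),np.array(r["centre"]),ray(I,r["centre"],.066 if "mark" in q else .075)*1000)
  print("want",proj(I,(.5728,-.1052,.066)))
  for r in bot.silhouettes(I,n)[:2]:
    if r["pixels"].sum()>40: print("sil",nm,np.array(r["centre"]),r["pixels"].sum())
E
python3 ck.py angle
```

```text
[510.8 -59.   97.4] -11.55686422823736 [-2.9  2.2  8. ]
S angle_mark 0.43 [366.5 188.8] [ 567.7 -124.2   66. ]
S pointer_tip 0.58 [363.4 183.2] [ 595.2 -113.2   75. ]
want [361.2 188.1]
sil S [362.5 192.9] 135
want [368.4 149.3]
```

Run:
```python
from h import *
np.set_printoptions(precision=1,suppress=True,linewidth=150)
S=bot.capture("side")
for r in bot.silhouettes(S,"angle")[:2]:
    ys,xs=np.nonzero(r["pixels"]);print(r["confidence"],len(xs),xs.min(),xs.max(),ys.min(),ys.max())
    if abs(xs.mean()-362)<12:
        o=fit(S,"angle",r["pixels"],(.54,-.123),(.052,.059,.066),[np.radians(-11.6)]);print(o)
        c=np.radians(-11.6);print("mark",o[0]*1000+28*np.cos(c)-27*np.sin(c),o[1]*1000+28*np.sin(c)+27*np.cos(c))
c=np.radians(-11.6);m=np.array([.5729,-.1042]);R=np.array([[np.cos(c),-np.sin(c)],[np.sin(c),np.cos(c)]])
o=m-R@[.028,.027];print("pred outline",np.array([proj(S,X) for X in place("angle",(*o,c),.066)]))
print(S["image"][182:202,350:378].mean(2).astype(int))
```

```text
0.48 150 357 377 187 198
(np.float64(0.5375864294113786), np.float64(-0.1262910828030534), np.float64(-14.406788600154782), np.float64(0.8799920868468559))
mark 570.4436402711013 -105.47273285595811
pred outline [[375.7 194.5]
 [376.6 192. ]
 [362.7 190.5]
 [364.2 187.2]
 [358.7 186.6]
 [356.  192.3]]
[[135  75  28  31  86 156 183 183 179 158 111  89 130 178 195 187 194 225 236 234 224 227 234 239 240 237 238 236]
 [133  77  30  45 104 162 186 189 189 177 129  94 136 165 170 170 194 230 242 241 239 236 219 196 187 189 203 203]
 [ 92  63  30  54 117 166 184 192 191 176 128  99 142 167 167 175 218 238 243 244 242 230 195 167 165 165 174 169]
 [ 59  41  27  54 111 145 165 177 180 153 112 117 153 172 172 179 222 237 239 239 235 209 170 163 165 170 170 164]
 [ 50  36  22  50 103 130 155 176 172 140 124 156 183 193 186 174 185 193 191 198 191 167 147 161 168 169 172 163]
 [ 52  32  22  59 119 153 169 170 155 142 153 186 202 206 199 168 160 168 170 169 169 150 146 165 177 182 180 176]
 [ 45  33  23  72 147 180 183 170 151 168 179 195 182 170 182 163 156 166 169 174 173 152 147 168 184 185 1
[... 803 characters left out ...]
 195 172]
 [118 108  92  82  87 100 107 116 127 130 132 139 141 143 144 146 151 166 176 178 180 180 175 179 176 176 166 155]
 [111 101  96  95  94  92  95  96  99 100  97 108 115 124 130 134 145 162 177 181 180 180 178 178 178 176 166 147]
 [100 100 107 102 101 104  99  98  97  92  91 101 107 113 116 118 122 136 156 172 177 177 177 177 178 175 167 151]
 [101 108 110 104 111 105 100  98  99  98 105 112 115 118 124 119 108 106 117 134 146 156 160 162 160 163 166 160]
 [109 109 107 113 108  99  99 101 101 107 116 119 121 129 127 111  91  79  84 101 121 129 129 125 123 125 134 129]
 [111 111 113 114 107 105 108 107 109 117 120 123 131 132 117  94  77  65  66  86 110 123 123 121 119 119 119 109]]
```

Emit:
play_rows(
  moves=[
    [[0,0,0,0,0,0],[0,0,0,0,0,0],[0,0,0,0,0,0],[0,0,0,0,0,0],[0,0,0,0,0,0]],
  ],
)

```text
time_s: 49.5
position: [0.5108, -0.059, 0.0974]
tcp_rot: [[0.98, -0.201, -0.002], [-0.201, -0.98, 0.0], [-0.002, 0.0, -1.0]]
force: [-2.5, 3.2, 7.6]
opening: 0.223
grasp_force: 30.0
```

Emit:
play_rows(
  moves=[
    [[0,0,0,0,0,0],[0,0,0,0,0,0],[0,0,0,0,0,0],[0,0,0,0,0,0],[0,0,0,0,0,0]],
  ],
)

```text
time_s: 50.0
position: [0.5108, -0.059, 0.0974]
tcp_rot: [[0.98, -0.201, -0.001], [-0.201, -0.98, 0.0], [-0.001, 0.0, -1.0]]
force: [-2.2, 2.3, 8.1]
opening: 0.222
grasp_force: 30.0
```

Emit:
play_rows(
  moves=[
    [[0,0,0,0,0,0],[0,0,0,0,0,0],[0,0,0,0,0,0],[0,0,0,0,0,0],[0,0,0,0,0,0]],
  ],
)

```text
time_s: 50.5
position: [0.5108, -0.059, 0.0974]
tcp_rot: [[0.98, -0.201, -0.002], [-0.201, -0.98, 0.0], [-0.002, 0.0, -1.0]]
force: [-2.4, 2.0, 7.8]
opening: 0.221
grasp_force: 30.0
```

Emit:
play_rows(
  moves=[
    [[0,0,0,0,0,0],[0,0,0,0,0,0],[0,0,0,0,0,0],[0,0,0,0,0,0],[0,0,0,0,0,0]],
  ],
)

```text
time_s: 51.0
position: [0.5108, -0.059, 0.0974]
tcp_rot: [[0.98, -0.201, -0.002], [-0.201, -0.98, 0.0], [-0.002, 0.0, -1.0]]
force: [-2.5, 2.4, 8.4]
opening: 0.221
grasp_force: 30.0
```

Emit:
play_rows(
  moves=[
    [[0,0,0,0,0,0],[0,0,0,0,0,0],[0,0,0,0,0,0],[0,0,0,0,0,0],[0,0,0,0,0,0]],
  ],
)

```text
time_s: 51.5
position: [0.5108, -0.059, 0.0974]
tcp_rot: [[0.98, -0.201, -0.002], [-0.201, -0.98, 0.0], [-0.002, 0.0, -1.0]]
force: [-2.8, 1.8, 7.3]
opening: 0.215
grasp_force: 30.0
```

```bash
python3 plan.py  449.8 -27.5 97.4 -11.6 8
```

```text
t 51.5 p [510.8 -59.   97.4] yaw -11.58 tilt [-0.0015  0.0002] F [-2.8  1.8  7.3] open 0.215 gf 30.0 q6 82.6
[[[-8.3, -2.3, -0.0, 0, 0, 0.0], [-8.3, -2.3, -0.0, 0, 0, 0.0], [-8.2, -2.3, -0.0, 0, 0, 0.0], [-8.3, -2.3, -0.0, 0, 0, 0.0], [-8.2, -2.3, -0.0, 0, 0, 0.0]]]
[[[-8.3, -2.4, -0.0, 0, 0, 0.0], [-8.2, -2.3, -0.0, 0, 0, 0.0], [-8.3, -2.4, -0.0, 0, 0, 0.0]]]
```

Emit:
play_rows(
  moves=[
    [[-8.3,-2.3,0,0,0,0],[-8.3,-2.3,0,0,0,0],[-8.3,-2.3,0,0,0,0],[-8.3,-2.3,0,0,0,0],[-8.3,-2.3,0,0,0,0]],
  ],
)

```text
time_s: 52.0
position: [0.4776, -0.0423, 0.0974]
tcp_rot: [[0.98, -0.2, 0.01], [-0.2, -0.98, -0.005], [0.011, 0.003, -1.0]]
force: [4.6, -6.2, -1.4]
opening: 0.223
grasp_force: 30.0
```

Emit:
play_rows(
  moves=[
    [[-8.3,-2.3,0,0,0,0],[-8.3,-2.3,0,0,0,0],[-8.3,-2.3,0,0,0,0],[0,0,0,0,0,0],[0,0,0,0,0,0]],
  ],
)

```text
time_s: 52.5
position: [0.452, -0.0291, 0.0973]
tcp_rot: [[0.98, -0.201, 0.004], [-0.2, -0.98, -0.002], [0.004, 0.002, -1.0]]
force: [1.9, -4.2, 4.6]
opening: 0.221
grasp_force: 30.0
```

```bash
python3 plan.py  449.8 -27.5 97.4 -11.6 1;  python3 - <<'E'
from h import *
np.set_printoptions(precision=1,suppress=True,linewidth=150)
S=bot.capture("side")
for r in bot.pinpoint(S,"tee_mark")[:3]: print(r["confidence"],np.array(r["centre"]))
for r in bot.silhouettes(S,"tee")[:5]:
    ys,xs=np.nonzero(r["pixels"]);
    if abs(xs.mean()-362)<14 and ys.mean()<205:
        o=fit(S,"tee",r["pixels"],(.55,-.101),(.052,.059,.066),[np.radians(-11.6)]);print(o,xs.min(),xs.max(),ys.min(),ys.max())
        c=np.radians(o[2]);print("mark",o[0]*1000+23*np.cos(c),o[1]*1000+23*np.sin(c))
print(S["image"][180:194,352:374].mean(2).astype(int))
E
```

```text
t 52.5 p [452.  -29.1  97.3] yaw -11.57 tilt [ 0.0037 -0.0023] F [ 1.9 -4.2  4.6] open 0.221 gf 30.0 q6 83.8
[[[-2.5, -1.1, -0.1, 0, 0, 0.001]]]
0.66 [204.9 231.3]
0.55 [362.9 186.4]
(np.float64(0.5514070150136638), np.float64(-0.10267753770766751), np.float64(-12.018725750781687), np.float64(0.8706845780632135)) 353 370 186 196
mark 573.9028457572439 -107.466859074646
(np.float64(0.5485292331131332), np.float64(-0.07170705879502859), np.float64(14.270352944449138), np.float64(0.16818244931963344)) 347 376 188 207
mark 570.819531509411 -66.03761460667207
[[145 137 125 118 106  88  81  87  83  59  31  22  22  68 126 159 159 146 154 159 163 134]
 [117 115 112 117 121 103  89  86  73  42  26  23  40  90 138 161 155 124 104 104 122 128]
 [ 80  80  86  89  91  85  80  83  64  39  22  25  46 102 144 164 156 123  91  89  95 101]
 [ 91  89  91  88  87  83  87  77  61  36  22  22  57 108 147 164 157 122  95  90  86  92]
 [ 91  93  93  94  91  92  88  81  59  51  41  32  68 112 148 163 153 122  95  87  90  94]
 [ 86  90 103 121 119 106  97  76  60  71  63  46  81 117 148 155 149 120 100  91  93  95]
 [ 79  99 163 201 199 174 137 104  95 111 103  88 113 134 148 143 130 114 100  92  90  94]
 [107 136 214 240 242 237 214 181 174 193 174 151 173 193 198 187 173 163 152 130 103  96]
 [163 164 203 228 234 239 239 236 230 219 199 202 218 233 240 242 240 238 230 181 121  96]
 [181 169 174 187 189 194 210 233 239 238 239 238 235 232 240 244 240 235 225 178 131 114]
 [180 159 158 165 168 173 200 232 240 242 244 239 219 194 194 196 189 182 173 158 148 149]
 [177 154 157 167 170 179 219 238 243 244 242 231 193 166 168 169 166 164 155 154 162 172]
 [176 166 167 173 174 186 226 238 239 239 236 206 165 163 168 171 170 164 151 141 162 179]
 [163 175 179 185 183 177 185 188 189 208 210 173 150 159 170 169 171 167 153 145 164 184]]
```

Emit:
play_rows(
  moves=[
    [[-2.5,-1.8,0,0,0,0],[0,0,0,0,0,0],[0,0,0,0,0,0],[0,0,0,0,0,0],[0,0,0,0,0,0]],
  ],
)

```text
time_s: 53.15
position: [0.4502, -0.0263, 0.0973]
tcp_rot: [[0.98, -0.201, 0.004], [-0.201, -0.98, -0.002], [0.004, 0.001, -1.0]]
force: [2.8, -4.5, 4.9]
opening: 0.223
grasp_force: 30.0
```

Emit:
play_rows(
  moves=[
    [[0,0,0,0,0,0],[0,0,0,0,0,0],[0,0,0,0,0,0],[0,0,0,0,0,0],[0,0,0,0,0,0]],
  ],
)

```text
time_s: 53.65
position: [0.4502, -0.0263, 0.0973]
tcp_rot: [[0.98, -0.201, 0.004], [-0.201, -0.98, -0.002], [0.004, 0.001, -1.0]]
force: [2.6, -4.6, 5.0]
opening: 0.222
grasp_force: 30.0
```

Emit:
play_rows(
  moves=[
    [[0,0,0,0,0,0],[0,0,0,0,0,0],[0,0,0,0,0,0],[0,0,0,0,0,0],[0,0,0,0,0,0]],
  ],
)

```text
time_s: 54.15
position: [0.4502, -0.0263, 0.0973]
tcp_rot: [[0.98, -0.201, 0.004], [-0.201, -0.98, -0.002], [0.004, 0.001, -1.0]]
force: [2.1, -4.7, 5.1]
opening: 0.217
grasp_force: 30.0
```

Emit:
play_rows(
  moves=[
    [[0,0,0,0,0,0],[0,0,0,0,0,0],[0,0,0,0,0,0],[0,0,0,0,0,0],[0,0,0,0,0,0]],
  ],
)

```text
time_s: 54.65
position: [0.4502, -0.0263, 0.0973]
tcp_rot: [[0.98, -0.201, 0.004], [-0.201, -0.98, -0.002], [0.004, 0.001, -1.0]]
force: [2.6, -4.0, 4.8]
opening: 0.222
grasp_force: 30.0
```

Emit:
play_rows(
  moves=[
    [[0,0,0,0,0,0],[0,0,0,0,0,0],[0,0,0,0,0,0],[0,0,0,0,0,0],[0,0,0,0,0,0]],
  ],
)

```text
time_s: 55.15
position: [0.4502, -0.0263, 0.0973]
tcp_rot: [[0.98, -0.201, 0.004], [-0.201, -0.98, -0.002], [0.004, 0.001, -1.0]]
force: [3.1, -3.4, 5.0]
opening: 0.223
grasp_force: 30.0
```

Emit:
play_rows(
  moves=[
    [[0,0,0,0,0,0],[0,0,0,0,0,0],[0,0,0,0,0,0],[0,0,0,0,0,0],[0,0,0,0,0,0]],
  ],
)

```text
time_s: 55.65
position: [0.4502, -0.0263, 0.0973]
tcp_rot: [[0.98, -0.201, 0.004], [-0.201, -0.98, -0.002], [0.004, 0.001, -1.0]]
force: [2.7, -4.3, 4.0]
opening: 0.219
grasp_force: 30.0
```

```bash
python3 plan.py  413.3 -241 97.4 -11.6 20
```

```text
t 55.65 p [450.2 -26.3  97.3] yaw -11.58 tilt [ 0.004  -0.0016] F [ 2.7 -4.3  4. ] open 0.219 gf 30.0 q6 84.0
[[[0.3, 10.9, -0.0, 0, 0, 0.0], [0.4, 10.9, -0.0, 0, 0, 0.0], [0.3, 10.9, -0.0, 0, 0, 0.0], [0.4, 10.9, -0.0, 0, 0, 0.0], [0.3, 10.9, -0.0, 0, 0, 0.0]]]
[[[0.4, 10.9, -0.0, 0, 0, 0.0], [0.3, 10.9, -0.0, 0, 0, 0.0], [0.4, 10.9, -0.0, 0, 0, 0.0], [0.3, 10.9, -0.0, 0, 0, 0.0], [0.4, 10.9, -0.0, 0, 0, 0.0]]]
[[[0.3, 10.9, -0.0, 0, 0, 0.0], [0.4, 10.9, -0.0, 0, 0, 0.0], [0.3, 10.9, -0.0, 0, 0, 0.0], [0.4, 10.9, -0.0, 0, 0, 0.0], [0.3, 10.9, -0.0, 0, 0, 0.0]]]
[[[0.4, 10.9, -0.0, 0, 0, 0.0], [0.3, 10.8, -0.0, 0, 0, 0.0], [0.4, 10.9, -0.0, 0, 0, 0.0], [0.3, 10.8, -0.1, 0, 0, 0.0], [0.4, 10.9, -0.0, 0, 0, 0.0]]]
```

Emit:
play_rows(
  moves=[
    [[0.3,10.9,0,0,0,0],[0.4,10.9,0,0,0,0],[0.3,10.9,0,0,0,0],[0.4,10.9,0,0,0,0],[0.3,10.9,0,0,0,0]],
  ],
)

```text
time_s: 56.15
position: [0.4389, -0.0778, 0.0972]
tcp_rot: [[0.979, -0.202, 0.0], [-0.202, -0.979, 0.003], [-0.0, -0.003, -1.0]]
force: [2.4, 5.6, 9.8]
opening: 0.222
grasp_force: 30.0
```

Emit:
play_rows(
  moves=[
    [[0.3,10.9,0,0,0,0],[0.4,10.9,0,0,0,0],[0.3,10.9,0,0,0,0],[0.4,10.9,0,0,0,0],[0.3,10.9,0,0,0,0]],
  ],
)

```text
time_s: 56.65
position: [0.4279, -0.1304, 0.0972]
tcp_rot: [[0.979, -0.202, -0.003], [-0.202, -0.979, 0.005], [-0.004, -0.004, -1.0]]
force: [1.3, 7.4, 13.3]
opening: 0.221
grasp_force: 30.0
```

Emit:
play_rows(
  moves=[
    [[0.3,10.9,0,0,0,0],[0.4,10.9,0,0,0,0],[0.3,10.9,0,0,0,0],[0.4,10.9,0,0,0,0],[0.3,10.9,0,0,0,0]],
  ],
)

```text
time_s: 57.15
position: [0.417, -0.1827, 0.0972]
tcp_rot: [[0.979, -0.201, -0.007], [-0.201, -0.979, 0.008], [-0.008, -0.006, -1.0]]
force: [-2.4, 7.3, 17.1]
opening: 0.227
grasp_force: 30.0
```

Emit:
play_rows(
  moves=[
    [[0.3,10.9,0,0,0,0],[0.4,10.9,0,0,0,0],[0.3,10.9,0,0,0,0],[0.4,8,0,0,0,0],[0.3,4,0,0,0,0]],
  ],
)

```text
time_s: 57.65
position: [0.4102, -0.2275, 0.0972]
tcp_rot: [[0.979, -0.201, -0.006], [-0.201, -0.979, 0.007], [-0.007, -0.006, -1.0]]
force: [-3.2, 5.0, 15.9]
opening: 0.218
grasp_force: 30.0
```

Emit:
play_rows(
  moves=[
    [[0,3,0,0,0,0],[0,3,0,0,0,0],[0,2,0,0,0,0],[0,1,0,0,0,0],[0,0,0,0,0,0]],
  ],
)

```text
time_s: 58.15
position: [0.4086, -0.2361, 0.0973]
tcp_rot: [[0.98, -0.201, -0.006], [-0.201, -0.98, 0.007], [-0.007, -0.005, -1.0]]
force: [-3.6, 3.3, 15.2]
opening: 0.222
grasp_force: 30.0
```

Emit:
play_rows(
  moves=[
    [[0,0.5,0,0,0,0],[0,0.5,0,0,0,0],[0,0,0,0,0,0],[0,0,0,0,0,0]],
  ],
)

```text
time_s: 58.55
position: [0.4084, -0.2369, 0.0972]
tcp_rot: [[0.98, -0.201, -0.006], [-0.201, -0.98, 0.007], [-0.007, -0.006, -1.0]]
force: [-3.2, 5.0, 15.1]
opening: 0.218
grasp_force: 30.0
```

Emit:
play_rows(
  moves=[
    [[0,1,0,0,0,0],[0,1,0,0,0,0],[0,1,0,0,0,0],[0,1,0,0,0,0],[0,0,0,0,0,0]],
  ],
)

```text
time_s: 59.05
position: [0.4076, -0.2409, 0.0972]
tcp_rot: [[0.98, -0.201, -0.006], [-0.201, -0.98, 0.007], [-0.007, -0.006, -1.0]]
force: [-3.6, 4.6, 15.3]
opening: 0.216
grasp_force: 30.0
```

Emit:
play_rows(
  moves=[
    [[0,1,0,0,0,0],[0,1,0,0,0,0],[0,0,0,0,0,0],[0,0,0,0,0,0]],
  ],
)

```text
time_s: 59.45
position: [0.4072, -0.2426, 0.0972]
tcp_rot: [[0.98, -0.201, -0.006], [-0.201, -0.98, 0.007], [-0.007, -0.006, -1.0]]
force: [-2.6, 5.0, 15.4]
opening: 0.22
grasp_force: 30.0
```

Emit:
play_rows(
  moves=[
    [[0,1,0,0,0,0],[0,1,0,0,0,0],[0,0,0,0,0,0],[0,0,0,0,0,0]],
  ],
)

```text
time_s: 59.85
position: [0.4071, -0.2427, 0.0972]
tcp_rot: [[0.979, -0.202, -0.005], [-0.202, -0.979, 0.01], [-0.007, -0.009, -1.0]]
force: [1.4, 11.9, 15.4]
opening: 0.221
grasp_force: 30.0
```

Emit:
play_rows(
  moves=[
    [[0,-1,0,0,0,0],[0,0,0,0,0,0]],
  ],
)

```text
time_s: 60.05
position: [0.4072, -0.2427, 0.0972]
tcp_rot: [[0.98, -0.201, -0.005], [-0.201, -0.98, 0.008], [-0.007, -0.007, -1.0]]
force: [-1.6, 8.2, 16.1]
opening: 0.22
grasp_force: 30.0
```

Emit:
play_rows(
  moves=[
    [[0,0,0,0,0,0],[0,0,0,0,0,0],[0,0,0,0,0,0],[0,0,0,0,0,0]],
  ],
  fingers=-0.1,
)

```text
time_s: 60.45
position: [0.4093, -0.2471, 0.0963]
tcp_rot: [[0.98, -0.201, -0.001], [-0.201, -0.98, 0.001], [-0.001, -0.001, -1.0]]
force: [-0.6, -0.1, -0.4]
opening: 0.43
grasp_force: 0.0
```

Emit:
play_rows(
  moves=[
    [[0,0,-15,0,0,0],[0,0,-30,0,0,0],[0,0,-35,0,0,0],[0,0,-30,0,0,0],[0,0,0,0,0,0]],
  ],
)

```text
time_s: 60.95
position: [0.4116, -0.2493, 0.2102]
tcp_rot: [[0.98, -0.201, 0.006], [-0.201, -0.98, -0.006], [0.007, 0.004, -1.0]]
force: [1.5, -0.7, 0.6]
opening: 0.448
grasp_force: 0.0
```

Emit:
play_rows(
  moves=[
    [[-5,-30,0,0,0,0],[-5,-35,0,0,0,0],[-5,-40,0,0,0,0],[-5,-40,0,0,0,0],[0,-40,0,0,0,0]],
  ],
)

```text
time_s: 61.45
position: [0.4258, -0.0604, 0.2057]
tcp_rot: [[0.979, -0.202, -0.003], [-0.202, -0.979, 0.001], [-0.003, -0.001, -1.0]]
force: [1.4, 0.1, 0.1]
opening: 0.451
grasp_force: 0.0
```

Emit:
play_rows(
  moves=[
    [[0,-40,0,0,0,0],[0,-40,0,0,0,0],[0,-30,0,0,0,0],[0,0,0,0,0,0],[0,0,0,0,0,0]],
  ],
)

```text
time_s: 61.95
position: [0.4487, 0.0459, 0.2059]
tcp_rot: [[0.98, -0.199, -0.002], [-0.199, -0.98, -0.0], [-0.002, 0.001, -1.0]]
force: [0.1, 0.2, -0.8]
opening: 0.45
grasp_force: 0.0
```

```bash
python3 plan.py
python3 - <<'E'
from h import *
np.set_printoptions(precision=1,suppress=True)
T=bot.capture("top")
for n,z in dict(bar_mark=.066,tee_mark=.066,angle_mark=.066,tray_knob=.104).items():
  for r in bot.pinpoint(T,n)[:2]: print(n,round(r["confidence"],2),ray(T,r["centre"],z)*1000)
E
```

```text
t 61.95 p [448.7  45.9 205.9] yaw -11.48 tilt [-0.0021 -0.0001] F [ 0.1  0.2 -0.8] open 0.45 gf 0.0 q6 93.1
bar_mark 0.8 [ 500.3 -185.2   66. ]
tee_mark 0.75 [ 527.1 -319.3   66. ]
tee_mark 0.74 [315.  375.7  66. ]
angle_mark 0.61 [ 474.3 -295.2   66. ]
tray_knob 0.78 [ 413.5 -248.   104. ]
tray_knob 0.24 [ 466.1 -280.6  104. ]
```

```bash
python3 -c "
from rig import bot
print(bot.hand_in())"
```

```text
the job is handed in; nothing more can be done
None
```

The bar, angle and tee are pressed fully home (no channel was found). Each ring was paused over 2 s under the pointer in the order asked, centred to about 1–2 mm in y by the side camera, though top-camera and arm figures suggest up to 4 mm, close to the 5 mm limit. The tray is at its right-hand stop, released, and the job is handed in.

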